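# Clamp the test plates and dab them with the brush

## Task

Two or three steel test plates lie on the bench: lay each one flat and centred on an anvil of its own in the fixture (any anvil; the oblong one lengthwise, front to back) and press that station's toggle handle down past its dead point so that the pad holds the plate. When all are clamped, take the brush from its stand, dip its tip in the pot, then dab it gently on the bare top of each plate in turn, first the round one, then the square one, then the oblong one (leaving out one that is missing), and put the brush back in its stand. Leave the plates clamped and the pot upright, and leave the other things on the bench alone.

Things in the scene. Friction and masses are not known exactly. Their poses are not given: they have to be found in the camera images.
- fixture: fixed base plate 190 mm (its x) by 300 mm (its y), 10 mm thick, from x = -80 to +110 mm, with three stations at y = +105, 0, -105 mm (left, middle, right). Origin on the worktop, x from anvils to clamps (away from the robot), z up. Each station: anvil at x = -48 mm; clamp with arm pivot at x = 37, z = 62 mm and handle pivot at x = 78, z = 72 mm, both turning about the fixture y axis
- brush_stand: fixed round grey stand, 58 mm high, 38 mm across at the top (52 mm at the foot), with an open bore 26 mm wide from the top down to 4 mm above the worktop; the brush stands in it upright, tip down, its collar resting on the rim. Origin on the worktop in its axis, z up
- brush: brush, 60 g, 143 mm long: bristles and steel ferrule 14-15 mm thick for the lowest 50 mm, a collar 36 mm across and 6 mm thick (50 to 56 mm from the tip), then a round wooden handle 16-18 mm thick from 56 to 130 mm, tapering to its end at 143 mm. Origin in its axis at the bristle tip, z along it from tip to handle end. In the stand the origin is 8 mm above the worktop
- brush_tip (a point): the very tip of the bristles; pressed on something the bristles give way up to 10 mm along the brush against a soft spring of 0.4 N per mm
- pot: small open white pot, loose, 0.25 kg, 45 mm high, 72 mm across at the rim, mouth 62 mm wide inside, narrowing to 50 mm at the floor 5 mm above its underside. Origin at the centre of its underside, z up
- plate_round: loose steel test plate, round, 64 mm across, 0.2 to 0.4 kg, 14 mm thick; lies flat on the worktop at the start. May be absent. Origin at the centre of its underside, z up
- plate_square: loose steel test plate, square, 60 x 60 mm, 0.2 to 0.4 kg, 14 mm thick; lies flat on the worktop at the start. May be absent. Origin at the centre of its underside, z up
- plate_oblong: loose steel test plate, oblong, 80 mm along its x, 60 mm along its y, 0.25 to 0.5 kg, 14 mm thick; lies flat on the worktop at the start. May be absent. Origin at the centre of its underside, z up
- anvil_1 (a point): centre of the top of the left anvil, a steel block 50 mm (fixture x) by 44 mm (fixture y) whose flat top is 28 mm above the worktop and 18 mm above the base plate; axes as the fixture's. The clamp pad comes down 10 mm behind this point (fixture +x), leaving the front of a plate uncovered; a low stop block, 8 x 40 mm, 42 mm high over the worktop, begins 48 mm behind it; the handle pivot is 126 mm behind and 44 mm above it
- handle_1 (a joint): handle of the left toggle clamp, rad: 0 = open (handle leaning back and up at 55 degrees, away from the anvil; arm up), 1.20 = dead point, 1.31 = stop, clamped (handle 20 degrees below level). Pressing it down swings the arm down over the anvil; with a plate there it resists up to about 6 N at the grip, then snaps past the dead point to the stop and is held there by the sprung pad
- grip_1 (a point): point in the axis of the round black rubber grip of the left handle, 75 mm from the handle pivot; the grip is 18 mm thick and runs from 40 to 102 mm from that pivot
- pad_1: black rubber pad, 20 mm across, of the left clamp on a sprung spindle on the arm, 75 mm from the arm pivot. Origin in the arm axis, its pressing face 25 mm from the origin along its -z; with the clamp closed on a plate it presses with about 4.5 N. With the clamp open it origin stands 136 mm above the worktop, 95 mm behind the anvil's centre
- anvil_2 (a point): centre of the top of the middle anvil, a steel block 50 mm (fixture x) by 44 mm (fixture y) whose flat top is 28 mm above the worktop and 18 mm above the base plate; axes as the fixture's. The clamp pad comes down 10 mm behind this point (fixture +x), leaving the front of a plate uncovered; a low stop block, 8 x 40 mm, 42 mm high over the worktop, begins 48 mm behind it; the handle pivot is 126 mm behind and 44 mm above it
- handle_2 (a joint): handle of the middle toggle clamp, rad: 0 = open (handle leaning back and up at 55 degrees, away from the anvil; arm up), 1.20 = dead point, 1.31 = stop, clamped (handle 20 degrees below level). Pressing it down swings the arm down over the anvil; with a plate there it resists up to about 6 N at the grip, then snaps past the dead point to the stop and is held there by the sprung pad
- grip_2 (a point): point in the axis of the round black rubber grip of the middle handle, 75 mm from the handle pivot; the grip is 18 mm thick and runs from 40 to 102 mm from that pivot
- pad_2: black rubber pad, 20 mm across, of the middle clamp on a sprung spindle on the arm, 75 mm from the arm pivot. Origin in the arm axis, its pressing face 25 mm from the origin along its -z; with the clamp closed on a plate it presses with about 4.5 N. With the clamp open it origin stands 136 mm above the worktop, 95 mm behind the anvil's centre
- anvil_3 (a point): centre of the top of the right anvil, a steel block 50 mm (fixture x) by 44 mm (fixture y) whose flat top is 28 mm above the worktop and 18 mm above the base plate; axes as the fixture's. The clamp pad comes down 10 mm behind this point (fixture +x), leaving the front of a plate uncovered; a low stop block, 8 x 40 mm, 42 mm high over the worktop, begins 48 mm behind it; the handle pivot is 126 mm behind and 44 mm above it
- handle_3 (a joint): handle of the right toggle clamp, rad: 0 = open (handle leaning back and up at 55 degrees, away from the anvil; arm up), 1.20 = dead point, 1.31 = stop, clamped (handle 20 degrees below level). Pressing it down swings the arm down over the anvil; with a plate there it resists up to about 6 N at the grip, then snaps past the dead point to the stop and is held there by the sprung pad
- grip_3 (a point): point in the axis of the round black rubber grip of the right handle, 75 mm from the handle pivot; the grip is 18 mm thick and runs from 40 to 102 mm from that pivot
- pad_3: black rubber pad, 20 mm across, of the right clamp on a sprung spindle on the arm, 75 mm from the arm pivot. Origin in the arm axis, its pressing face 25 mm from the origin along its -z; with the clamp closed on a plate it presses with about 4.5 N. With the clamp open it origin stands 136 mm above the worktop, 95 mm behind the anvil's centre
- petri_dish: bystander: clear lidded dish, 60 mm across, 16 mm high, origin at the centre of its underside
- oil_bottle: bystander: small brown bottle, 23 mm across, 58 mm high, origin under its middle
- bench_timer: bystander: white timer 62 x 62 x 19 mm, origin under its middle
Not all that is in view belongs to the job. Of the things shaped like the brush, the steel one is meant.

How it is judged (in metres and radians):
On the way, in this order (a step that is already met when the one before it is completed fails the run):
1. every plate present is clamped flat on an anvil of its own (angle between each of plate_round, plate_square, plate_oblong's own z axis and vertical below 0.1 rad and ((value of joint handle_1 above 1.25 rad and contact force between pad_1 and plate_round above 2 N and horizontal distance between plate_round and anvil_1 below 0.022 m) or (value of joint handle_2 above 1.25 rad and contact force between pad_2 and plate_round above 2 N and horizontal distance between plate_round and anvil_2 below 0.022 m) or (value of joint handle_3 above 1.25 rad and contact force between pad_3 and plate_round above 2 N and horizontal distance between plate_round and anvil_3 below 0.022 m)) and ((value of joint handle_1 above 1.25 rad and contact force between pad_1 and plate_square above 2 N and horizontal distance between plate_square and anvil_1 below 0.022 m) or (value of joint handle_2 above 1.25 rad and contact force between pad_2 and plate_square above 2 N and horizontal distance between plate_square and anvil_2 below 0.022 m) or (value of joint handle_3 above 1.25 rad and contact force between pad_3 and plate_square above 2 N and horizontal distance between plate_square and anvil_3 below 0.022 m)) and ((value of joint handle_1 above 1.25 rad and contact force between pad_1 and plate_oblong above 2 N and horizontal distance between plate_oblong and anvil_1 below 0.022 m) or (value of joint handle_2 above 1.25 rad and contact force between pad_2 and plate_oblong above 2 N and horizontal distance between plate_oblong and anvil_2 below 0.022 m) or (value of joint handle_3 above 1.25 rad and contact force between pad_3 and plate_oblong above 2 N and horizontal distance between plate_oblong and anvil_3 below 0.022 m))), for 0.3 s.
2. the tip of the brush is dipped in the pot (z of brush_tip in the frame of pot between 0 and 0.03 m and horizontal distance between brush_tip and pot below 0.028 m and angle between pot's own z axis and vertical below 0.3 rad), for 0.2 s.
3. the brush tip is dabbed on top of the round plate (contact force between brush and plate_round above 0.3 N and z of brush_tip in the frame of plate_round between 0.01 and 0.02 m), for 0.1 s.
4. the brush tip is dabbed on top of the square plate (contact force between brush and plate_square above 0.3 N and z of brush_tip in the frame of plate_square between 0.01 and 0.02 m), for 0.1 s.
5. the brush tip is dabbed on top of the oblong plate (contact force between brush and plate_oblong above 0.3 N and z of brush_tip in the frame of plate_oblong between 0.01 and 0.02 m), for 0.1 s.
At the end, for the whole second after the job is handed in: each plate lies flat (0.1 rad), centred within 22 mm on an anvil, that handle beyond 1.25 rad, its pad pressing over 2 N; the brush stands at rest in its stand (within 12 mm of its axis, tilt under 0.2 rad, tip under 16 mm up); the pot stands upright on the worktop (all of step 1 and angle between each of brush, pot's own z axis and vertical below 0.2 rad and horizontal distance between brush and brush_stand below 0.012 m and z of brush in the frame of brush_stand below 0.016 m and linear speed of brush below 0.03 m/s and height (world z) of pot between -0.02 and 0.02 m); the robot touches nothing.
It fails at once if a bystander (dish, brown bottle, timer) is pushed more than 3 cm away (distance of any of petri_dish, oil_bottle, bench_timer from where it was at the start of the episode above 0.03 m).
It fails at once if the pot is tipped over (angle between pot's own z axis and vertical above 0.9 rad).
It fails at once if the brush is rammed onto a plate with more than 20 N (contact force between brush and plate_round above 20 N or contact force between brush and plate_square above 20 N or contact force between brush and plate_oblong above 20 N).
Of plate_round, plate_square, plate_oblong only 2 to 3 are there at a start; the rules pass over those that are not, and their reading is None.
At some moment in a run one of plate_round, plate_square, plate_oblong, pot may be knocked a few centimetres aside while the robot is not near it.
It also fails if it takes over 210 s, if anything falls off the work surface, if the arm or the gripper's body presses on something with over 40 N, if the wrist force passes 120 N, or if a joint passes its speed limit or range.

## Robot

A 6-joint arm with a two-finger parallel gripper is mounted at the origin on a cart in front of the work surface, level with it; the furniture and walls round the work are solid. World frame = base frame: x ahead of the robot, y to its left, z up, the work surface at z = 0. Lengths are in m, angles in degrees, forces in N, time in s.
With the tool pointing down it reaches from about 0.325 to 0.875 m from the base axis. Payload 4.4 kg.
Tool frame: the origin (TCP) lies between the finger pads; the fingertips stand 25 mm ahead of it and the grasp point (between the pads) lies 6 mm ahead of it; z points along the fingers, y is the line along which they close (so a half turn about z gives the same grasp; the last joint's range is limited). The gripper opens to 85 mm and grips with 20 to 120 N. Pads are 22 mm wide; open, the fingers measure 114 mm over their backs; the gripper's body (76 mm by 85 mm) begins 54 mm behind the grasp point. The pads swing forward as they close: fully open they stand 13 mm farther back than shut.
Start: joints at [-71.935, 11.837, 88.321, -0, 79.842, -8.623], TCP at [0.258, -0.514, 0.256] pointing down, gripper open.
Joint ranges: [-156.59, 156.59], [-49.26, 127.26], [12.9, 141.05], [-63.56, 243.56], [4.71, 150.69], [-161.64, 161.64]. Speed limits (degrees/s): [159.86, 159.86, 180, 180, 180, 180].

## Interface

Orientations are given as a 3x3 rotation matrix whose columns are the frame's x, y, z axes.
In Python, from workcell import ctrl gives the robot as it stands.
- The arm moves only by the shell command python3 -m crank 'ROWS' [FORCE]. ROWS is JSON, a list of rows, each a list of 7 numbers: the turn, a rotation vector about the tool's x, y, z each as a share of 90 degrees, from -1 to 1, then the shift along the tool's x, y, z each as a share of 1000 mm, from -1 to 1, then the opening, from 0 (shut) to 1 (fully open). In form: [[wx, wy, wz, dx, dy, dz, claw], ...]. A call has 1 to 8 rows; each row shifts and turns the commanded pose from where the row before left it, along the tool's axes as they then stand; what a row does not reach is not made up. A row lasts 1/8 s, in which the tool goes at most 62.5 mm and 10.7 degrees, less where a joint would pass 70% of its speed; a pose out of reach is approached as far as the arm can. A call with a number of a shift or a turn outside -1 to 1 is refused whole. A call with a gripper value outside its range is refused whole. The fingers move at their own pace and stop on an object; FORCE is the grip in N (left out, the last holds). Time passes only in rows, so rows that do not move let the fingers close. It gives the time, the measured TCP pose, the force, the opening and the grip force at its end, in the units of the state.
- ctrl.observe(): the state, without advancing time (a new reading comes with each control period).
- ctrl.snapshot(name): name is "side" or "top" or "wrist"; returns the picture (384x512x3 uint8, blue, green, red); there is no depth.
- ctrl.camera_params(name): a dict with "fovy" (degrees; the focal length in pixels is half the picture's height over the tangent of half this angle, whatever the lens; pixels are square), "cx", "cy" (the principal point, pixels), "R" (3x3) and "t" (3): a world point X has camera coordinates R X + t; the wrist camera has in their place "hand_eye" (4x4, takes a point from camera to tool coordinates, whose origin is the TCP and whose axes are the flange's). Camera axes: x right, y down, z forward; pixel columns grow to the right and rows downward; lengths in m; the calibration is good to about 2 mm. A picture is of the moment at which its call begins: read the wrist's pose just before it. camera_params takes no time and is no camera call.
- ctrl.sign_off(): hands the job in; it is judged then, once.
The state is a dict: "t": time; "joint_positions": joint angles; "joint_vel": joint speeds; "tau": joint torques, N m; "eef_pos": TCP position; "ee_rot": TCP orientation; "force": force on the tool from outside, world axes, zero at the start; "moment": the same for the moment, N m; "width": finger opening in m; "grasp_force": force on a finger pad.
Only numpy, scipy, OpenCV 4.12 (cv2) and the standard library are available. Lean on these libraries where they do the work, as an engineer would, in place of code of your own. Each camera call takes 0.05 s, during which the arm holds its last target. There are 200 camera calls.

## Working session

There is one attempt and no reset: what is moved stays moved. The work goes in short steps, Python scripts to look and compute and a shell command to move; the robot and the scene stay as the last step left them, time stands still between calls to the robot, and variables do not carry over. Pictures are saved under pics/ and viewed, at most 15 in all, crops included, and the job is handed in when it is done.

```bash
ls; mkdir -p pics
python3 - <<'E'
from workcell import ctrl
import cv2, numpy as np
s=ctrl.observe(); print(s)
for n in ("top","side","wrist"):
    p=ctrl.camera_params(n); print(n,p)
    cv2.imwrite(f"pics/{n}0.png",cv2.resize(ctrl.snapshot(n),(800,600),interpolation=cv2.INTER_CUBIC))
E
```

```text
pics
{'t': 0.0, 'joint_positions': array([-7.19366628e+01,  1.18837734e+01,  8.84070530e+01, -2.23142235e-03,
        7.98409291e+01, -8.62418572e+00]), 'joint_vel': array([ 0.00278352,  0.05194009,  0.1196197 ,  0.01171406, -0.05541593,
        0.01862565]), 'tau': array([-2.05093384e-03, -3.83039117e+01, -2.91595852e+01, -4.81405987e-04,
        1.04761103e-02,  1.43755216e-05]), 'eef_pos': array([ 0.25799159, -0.51307258,  0.25511175]), 'ee_rot': array([[ 8.93466224e-01,  4.49129764e-01, -7.49467140e-04],
       [ 4.49130285e-01, -8.93463631e-01,  2.17434166e-03],
       [ 3.06939926e-04, -2.27930922e-03, -9.99997355e-01]]), 'force': array([0.29809114, 0.39112959, 0.39166778]), 'moment': array([-0.008275  ,  0.02465134, -0.0071528 ]), 'grasp_force': 0.0, 'width': 0.08558479341143786}
top {'fovy': 53.188223204058815, 'cx': 257.392817214072, 'cy': 192.98981188197368, 'R': array([[ 0.01363265, -0.99989523,  0.004866  ],
       [-0.99421849, -0.01407329, -0.10644969],
       [ 0.10650702, -0.00338668, -0.99430618]]), 't': array([0.0057532 , 0.55128905, 1.24464095])}
side {'fovy': 44.22727273342897, 'cx': 251.98489079993317, 'cy': 188.71350368968766, 'R': array([[ 0.95889564, -0.28316403,  0.01836507],
       [-0.17418512, -0.63847495, -0.74967278],
       [ 0.22400601,  0.71565904, -0.66155381]]), 't': array([-0.55471993,  0.17637312,  1.42080544])}
wrist {'fovy': 61.258763045844034, 'cx': 262.1870504590733, 'cy': 195.36498116183066, 'hand_eye': array([[ 1.83829774e-04, -9.52533939e-01, -3.04432359e-01,
         7.85770962e-02],
       [ 9.99999940e-01,  8.57957616e-05,  3.35399261e-04,
        -7.62517907e-05],
       [-2.93360173e-04, -3.04432403e-01,  9.52533898e-01,
        -1.18324845e-01],
       [ 0.00000000e+00,  0.00000000e+00,  0.00000000e+00,
         1.00000000e+00]])}
```

View pics/top0.png

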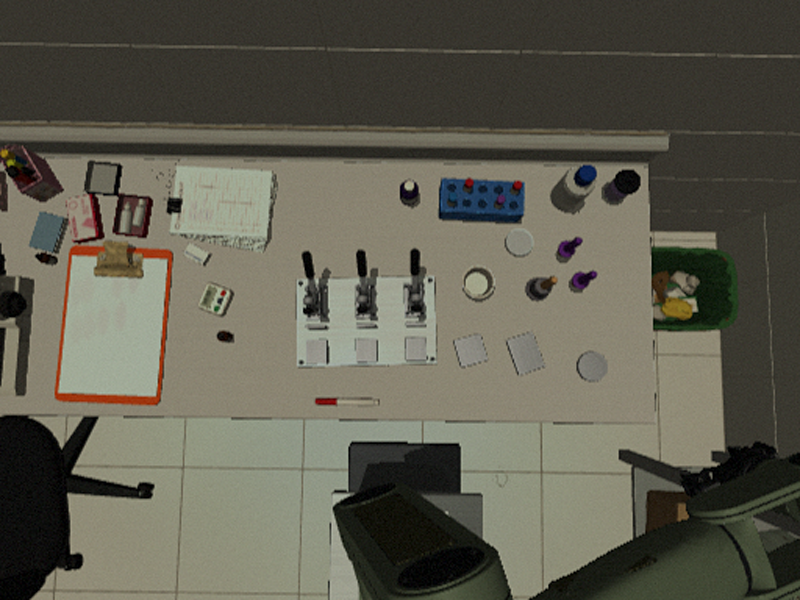

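View pics/side0.png

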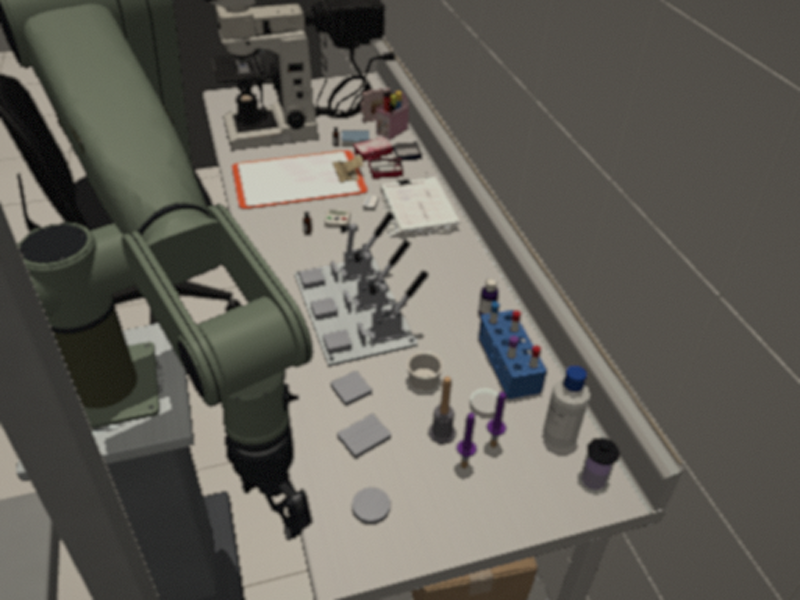

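The top view shows the fixture at (367,322), square plate (470,350), oblong (525,353), round (592,366), pot (478,283), brush and stand (541,290), with purple decoys beside it. Next I'll make an enlarged crop to measure from.

```bash
cat > h.py <<'E'
from workcell import ctrl
import cv2, numpy as np
def K(p):
    f=192/np.tan(np.radians(p["fovy"])/2); return f
def ray(name,u,v,st=None):
    p=ctrl.camera_params(name); d=np.array([(u-p["cx"])/K(p),(v-p["cy"])/K(p),1])
    if name=="wrist":
        H=p["hand_eye"]; R=st["ee_rot"]@H[:3,:3]; o=st["eef_pos"]+st["ee_rot"]@H[:3,3]; return o,R@d
    return -p["R"].T@p["t"], p["R"].T@d
def hit(name,u,v,z,st=None):
    o,d=ray(name,u,v,st); return o+d*(z-o[2])/d[2]
def proj(name,X,st=None):
    p=ctrl.camera_params(name); X=np.asarray(X,float)
    if name=="wrist":
        H=p["hand_eye"]; c=H[:3,:3].T@(st["ee_rot"].T@(X-st["eef_pos"])-H[:3,3])
    else: c=p["R"]@X+p["t"]
    return c[:2]/c[2]*K(p)+[p["cx"],p["cy"]]
def crop(name,x0,y0,w,h,s,out):
    im=ctrl.snapshot(name)[y0:y0+h,x0:x0+w]; cv2.imwrite(out,cv2.resize(im,None,fx=s,fy=s,interpolation=cv2.INTER_CUBIC))
E
python3 - <<'E'
from h import *
crop("top",182,140,216,120,3.7,"pics/topc.png")
E
```

```text
(no output)
```

View pics/topc.png

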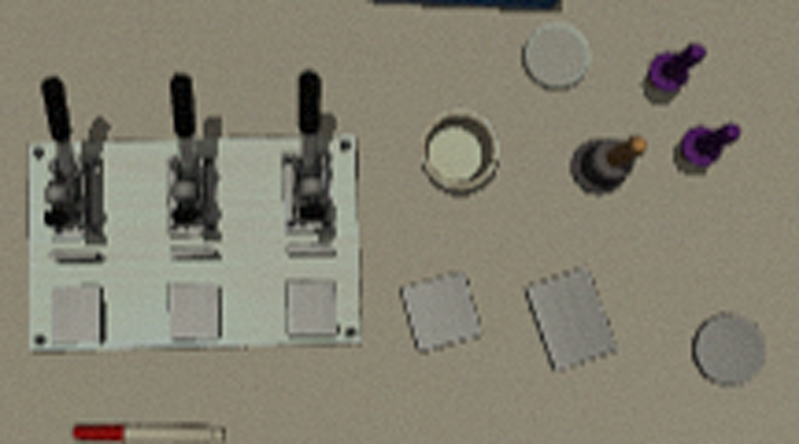

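The crop shows the fixture corners (27,138), (357,134), (362,346) and (33,352), and the anvils at (77,313), (194,311) and (311,307). The square plate's corners are (402,290), (458,272), (482,332), (423,354) and the oblong's are (526,291), (586,268), (616,348), (562,370). The round plate is at (729,349), the pot rim at (460,153), the brush collar near (603,163) and the brush handle end at (637,145).

Run:
```python
from h import *
np.set_printoptions(precision=4,suppress=True)
g=lambda x,y,z: hit("top",182+(x+.5)/3.7-.5,140+(y+.5)/3.7-.5,z)
def show(n,P,z):
    Q=np.array([g(*p,z)[:2] for p in P]); 
    print(n,"c",Q.mean(0),"edges",[ (round(np.linalg.norm(d)*1000),round(np.degrees(np.arctan2(d[1],d[0])),1)) for d in np.roll(Q,-1,0)-Q] if len(P)>1 else "")
show("fix",[(27,138),(357,134),(362,346),(33,352)],.01)
show("a1",[(77,313)],.028);show("a2",[(194,311)],.028);show("a3",[(311,307)],.028)
show("sq",[(402,290),(458,272),(482,332),(423,354)],.014)
show("ob",[(526,291),(586,268),(616,348),(562,370)],.014)
show("rd",[(693,349),(765,349)],.014)
show("pot",[(420,153),(498,153)],.045)
show("brush collar",[(603,163)],.064);show("end",[(637,145)],.151)
show("petri",[(557,56)],.016)
```

```text
fix c [0.5117 0.0904] edges [(302, np.float64(-88.5)), (193, np.float64(-178.2)), (296, np.float64(91.8)), (195, np.float64(3.5))]
a1 c [0.4452 0.193 ] edges 
a2 c [0.4484 0.0889] edges 
a3 c [ 0.4534 -0.0153] edges 
sq c [ 0.4511 -0.1331] edges [(53, np.float64(-71.5)), (58, np.float64(-158.1)), (57, np.float64(111.0)), (60, np.float64(18.5))]
ob c [ 0.4462 -0.2515] edges [(59, np.float64(-68.4)), (76, np.float64(-159.8)), (53, np.float64(112.6)), (77, np.float64(24.4))]
rd c [ 0.4213 -0.3923] edges [(65, np.float64(-89.2)), (65, np.float64(90.8))]
pot c [ 0.5915 -0.1451] edges [(69, np.float64(-89.2)), (69, np.float64(90.8))]
brush collar c [ 0.5818 -0.2689] edges 
end c [ 0.5853 -0.2766] edges 
petri c [ 0.6867 -0.2388] edges
```

```bash
cat >> h.py <<'E'
def yaw(s): return np.degrees(np.arctan2(s["ee_rot"][1,0],s["ee_rot"][0,0]))
def go(x,y,z,yw=None):
    """shift still to make, in tool axes (mm) after turning; turn in deg (about tool axes)"""
    s=ctrl.observe(); R=s["ee_rot"]
    t=np.radians(yaw(s) if yw is None else yw)
    Rt=np.array([[np.cos(t),np.sin(t),0],[np.sin(t),-np.cos(t),0],[0,0,-1.]])
    rv=cv2.Rodrigues(R.T@Rt)[0].ravel()
    d=np.array([x,y,z])-s["eef_pos"]
    print("t%.2f pos"%s["t"],s["eef_pos"].round(4),"yaw %.1f"%yaw(s),"turn/90",(np.degrees(rv)/90).round(4),"shift m tool",(Rt.T@d).round(4),"in old axes",(R.T@d).round(4),"F",s["force"].round(1),"w %.4f g %.1f"%(s["width"],s["grasp_force"]))
E
python3 -m crank '[[0,0,-0.118,0,0,0,1],[0,0,-0.118,0,0,0,1],[0,0,-0.118,0,0,0,1],[0,0,-0.118,0,0,0,1],[0,0,-0.118,0,0,0,1],[0,0,-0.118,0,0,0,1],[0,0,-0.118,0,0,0,1],[0,0,-0.118,0,0,0,1]]'
python3 -m crank '[[0,0,-0.118,0,0,0,1],[0,0,-0.118,0,0,0,1],[0,0,-0.118,0,0,0,1],[0,0,-0.118,0,0,0,1],[0,0,-0.118,0,0,0,1],[0,0,-0.118,0,0,0,1],[0,0,-0.118,0,0,0,1],[0,0,-0.06,0,0,0,1]]'
python3 -c "
from h import *
go(.42,-.14,.30,200)"
```

```text
t: 1.2
eef_pos: [0.2582, -0.5136, 0.2559]
ee_rot: [[-0.375, 0.927, -0.0], [0.927, 0.375, 0.001], [0.001, 0.0, -1.0]]
force: [-0.4, -0.1, -0.7]
width: 0.0853
grasp_force: 0.0
t: 2.2
eef_pos: [0.3043, -0.4935, 0.2536]
ee_rot: [[-0.991, -0.12, -0.051], [-0.119, 0.993, -0.023], [0.053, -0.017, -0.998]]
force: [0.0, -0.9, -0.0]
width: 0.085
grasp_force: 0.0
t2.20 pos [ 0.3043 -0.4935  0.2536] yaw -173.1 turn/90 [-0.0068 -0.0351 -0.1456] shift m tool [-0.2296  0.2926 -0.0464] in old axes [-0.1544  0.3362 -0.0604] F [ 0.  -0.9 -0. ] w 0.0850 g 0.0
```

```bash
python3 -m crank '[[0,0,0,-0.022,0.048,-0.008,1],[0,0,0,-0.022,0.048,-0.008,1],[0,0,0,-0.022,0.048,-0.008,1],[0,0,0,-0.022,0.048,-0.008,1],[0,0,0,-0.022,0.048,-0.008,1],[0,0,0,-0.022,0.048,-0.008,1],[0,0,0,-0.022,0.048,-0.008,1],[0,0,0,0,0,0,1]]'
python3 -c "
from h import *
go(.42,-.14,.30,200); print(ctrl.observe()['joint_positions'].round(1))"
```

```text
t: 3.2
eef_pos: [0.4201, -0.1377, 0.2964]
ee_rot: [[-0.991, -0.126, -0.049], [-0.125, 0.992, -0.023], [0.051, -0.017, -0.999]]
force: [0.3, -0.1, -0.6]
width: 0.0855
grasp_force: 0.0
t3.20 pos [ 0.4201 -0.1377  0.2964] yaw -172.8 turn/90 [-0.0071 -0.0339 -0.1423] shift m tool [ 0.0009 -0.0021 -0.0036] in old axes [ 0.0006 -0.0023 -0.0035] F [ 0.3 -0.1 -0.6] w 0.0855 g 0.0
[ -27.7   -5.1  101.5   -2.5   85.5 -124.7]
```

Correct the orientation, then look with the wrist camera.

```bash
python3 -m crank '[[-0.007,-0.034,-0.071,0,0,0,1],[0,0,-0.071,0,0,0,1],[0,0,0,0,0,0,1],[0,0,0,0,0,0,1]]'
python3 -c "
from h import *
go(.42,-.14,.30,200)
s=ctrl.observe(); import pickle; pickle.dump(s,open('s1.pkl','wb'))
cv2.imwrite('pics/w1.png',cv2.resize(ctrl.snapshot('wrist'),(800,600),interpolation=cv2.INTER_CUBIC))
for n,p in dict(sq=(.4511,-.1331,.014),ob=(.4462,-.2515,.014),pot=(.5915,-.1451,.045),a3=(.4534,-.0153,.028)).items(): print(n,proj('wrist',p,s)*1.5625)"
```

```text
t: 3.7
eef_pos: [0.4191, -0.1412, 0.2958]
ee_rot: [[-0.943, -0.334, -0.0], [-0.334, 0.943, -0.003], [0.001, -0.003, -1.0]]
force: [0.4, 1.0, -0.8]
width: 0.0851
grasp_force: 0.0
t3.70 pos [ 0.4191 -0.1412  0.2958] yaw -160.5 turn/90 [-0.0019 -0.0007 -0.0057] shift m tool [-0.0012  0.0009 -0.0042] in old axes [-0.0012  0.0009 -0.0042] F [ 0.4  1.  -0.8] w 0.0851 g 0.0
sq [406.9280146  284.94383389]
ob [268.11887489 231.11465117]
pot [337.43173989 442.56195363]
a3 [541.92833665 338.63281158]
```

View pics/w1.png

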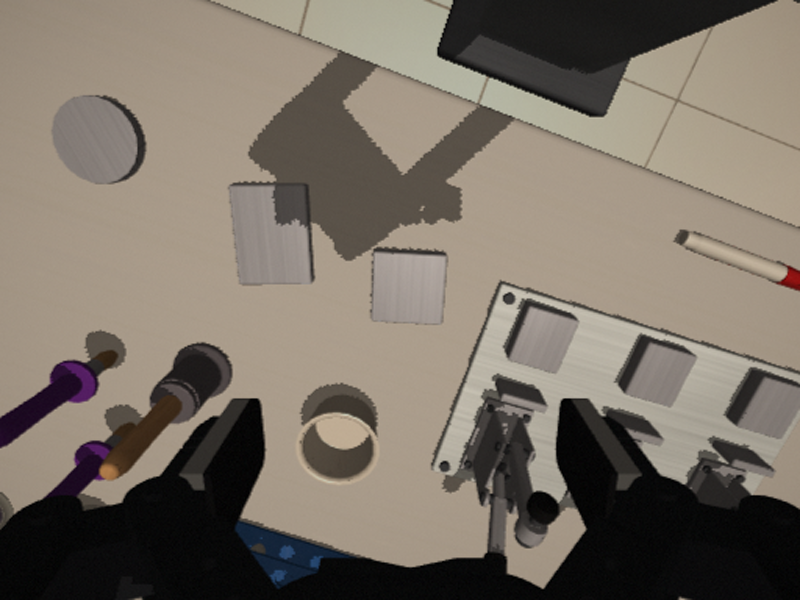

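The wrist view shows the square plate centred at (408,287), the oblong with corners (230,184), (307,183), (312,283), (240,284), the round at (96,139) and anvil 3 at (543,338). The pot rim is at (338,448), and the steel brush runs from its collar at (176,398) to its handle end at (110,470).

Run:
```python
from h import *; import pickle
np.set_printoptions(precision=4,suppress=True)
s=pickle.load(open('s1.pkl','rb'))
def show(n,P,z):
    Q=np.array([hit("wrist",(x+.5)/1.5625-.5,(y+.5)/1.5625-.5,z,s)[:2] for x,y in P])
    print(n,Q.mean(0),[(round(float(np.linalg.norm(d))*1000),round(float(np.degrees(np.arctan2(d[1],d[0]))),1)) for d in np.roll(Q,-1,0)-Q])
show("sq",[(374,250),(446,255),(442,324),(372,319)],.014)
show("ob",[(230,184),(307,183),(312,283),(240,284)],.014)
show("rd",[(96,139)],.014)
show("a3",[(522,304),(579,320),(563,373),(507,357)],.028)
show("a2",[(637,336),(694,351),(677,405),(620,388)],.028)
show("pot",[(338,448)],.045)
show("collar",[(176,398)],.064)
show("end",[(110,470)],.148)
go(.4511,-.1331,.10,200)
```

```text
sq [ 0.4528 -0.1314] [(58, 105.5), (59, 17.5), (59, -74.8), (59, -163.4)]
ob [ 0.4479 -0.2478] [(59, 110.2), (80, 18.9), (59, -69.6), (80, -160.8)]
rd [ 0.4219 -0.3914] [(0, 0.0)]
a3 [ 0.4533 -0.0149] [(49, 93.4), (48, 9.1), (50, -87.4), (47, -172.0)]
a2 [0.4473 0.0862] [(50, 94.4), (50, 12.6), (53, -88.0), (48, -170.1)]
pot [ 0.5962 -0.1434] [(0, 0.0)]
collar [ 0.5827 -0.2754] [(0, 0.0)]
end [ 0.5886 -0.2778] [(0, 0.0)]
t3.75 pos [ 0.4192 -0.1411  0.2958] yaw -160.5 turn/90 [-0.0019 -0.0007 -0.0054] shift m tool [-0.0327 -0.0034  0.1958] in old axes [-0.0329 -0.0025  0.1958] F [ 0.3 -0.3 -0.4] w 0.0856 g 0.0
```

```bash
python3 -m crank '[[-0.002,0,0.036,-0.034,-0.001,0.03,1],[0,0,0,0,0,0.06,1],[0,0,0,0,0,0.06,1],[0,0,0,0,0,0.06,1],[0,0,0,0,0,0.03,1],[0,0,0,0,0,0,1],[0,0,0,0,0,0,1]]' 40
python3 -c "
from h import *
go(.452,-.132,.022,196.3)"
```

```text
t: 4.62
eef_pos: [0.4529, -0.1309, 0.0572]
ee_rot: [[-0.959, -0.282, 0.002], [-0.282, 0.959, -0.001], [-0.001, -0.002, -1.0]]
force: [0.6, -0.5, 0.2]
width: 0.0855
grasp_force: 0.0
t4.62 pos [ 0.4529 -0.1309  0.0572] yaw -163.6 turn/90 [-0.001   0.0007  0.0008] shift m tool [ 0.0011 -0.0008  0.0352] in old axes [ 0.0012 -0.0007  0.0352] F [ 0.6 -0.5  0.2] w 0.0855 g 0.0
```

```bash
python3 -m crank '[[0,0,0,0.001,-0.001,0.034,1],[0,0,0,0,0,0,1],[0,0,0,0,0,0,0.5],[0,0,0,0,0,0,0.5],[0,0,0,0,0,0,0.5],[0,0,0,0,0,0,0.5],[0,0,0,0,0,0,0.5]]' 40
python3 -m crank '[[0,0,0,0,0,-0.05,0.5],[0,0,0,0,0,-0.05,0.5],[0,0,0,0,0,-0.04,0.5],[0,0,0,0,0,0,0.5]]' 40
python3 -c "
from h import *
go(.4533,-.0145,.10,182.3)"
```

```text
t: 5.5
eef_pos: [0.4525, -0.1322, 0.0241]
ee_rot: [[-0.959, -0.282, 0.003], [-0.282, 0.959, -0.002], [-0.002, -0.002, -1.0]]
force: [-1.5, 0.3, 6.0]
width: 0.0588
grasp_force: 43.3
t: 6.0
eef_pos: [0.4538, -0.1328, 0.1664]
ee_rot: [[-0.959, -0.282, 0.008], [-0.282, 0.959, -0.005], [-0.007, -0.007, -1.0]]
force: [-0.7, -0.5, -3.3]
width: 0.0587
grasp_force: 46.7
t6.00 pos [ 0.4538 -0.1328  0.1664] yaw -163.6 turn/90 [-0.0038  0.0048  0.1567] shift m tool [-0.0042  0.1182  0.0664] in old axes [-0.0325  0.114   0.0658] F [-0.7 -0.5 -3.3] w 0.0587 g 46.7
```

```bash
python3 -m crank '[[0,0,0.078,0,0,0,0.5],[0,0.004,0.078,0,0,0,0.5],[0,0,0,-0.002,0.06,0,0.5],[0,0,0,-0.002,0.058,0,0.5],[0,0,0,0,0,0.05,0.5],[0,0,0,0,0,0,0.5],[0,0,0,0,0,0,0.5]]' 40
python3 -c "
from h import *
go(.4533,-.0145,.053,182.3)"
```

```text
t: 6.88
eef_pos: [0.4496, -0.0137, 0.1118]
ee_rot: [[-0.999, -0.041, -0.008], [-0.041, 0.999, -0.001], [0.008, -0.0, -1.0]]
force: [1.0, -1.2, -2.2]
width: 0.0589
grasp_force: 46.6
t6.88 pos [ 0.4496 -0.0137  0.1118] yaw -177.7 turn/90 [-0.0002 -0.0049  0.0002] shift m tool [-0.0037 -0.001   0.0588] in old axes [-0.0041 -0.001   0.0587] F [ 1.  -1.2 -2.2] w 0.0589 g 46.6
```

```bash
python3 -m crank '[[0,-0.005,0,-0.004,-0.001,0.03,0.5],[0,0,0,0,0,0.027,0.5],[0,0,0,0,0,0,0.5],[0,0,0,0,0,0,0.5]]' 40
python3 -c "
from h import *
go(.4533,-.0145,.053,182.3)"
```

```text
t: 7.38
eef_pos: [0.4553, -0.0151, 0.0565]
ee_rot: [[-0.999, -0.04, 0.004], [-0.04, 0.999, -0.001], [-0.004, -0.001, -1.0]]
force: [-0.8, -0.1, -1.4]
width: 0.0589
grasp_force: 46.6
t7.38 pos [ 0.4553 -0.0151  0.0565] yaw -177.7 turn/90 [-0.0008  0.0027 -0.    ] shift m tool [0.002  0.0007 0.0035] in old axes [0.002  0.0007 0.0035] F [-0.8 -0.1 -1.4] w 0.0589 g 46.6
```

```bash
python3 -m crank '[[0,0,0,0.001,0,0.004,0.5],[0,0,0,0,0,0,0.5],[0,0,0,0,0,0,1],[0,0,0,0,0,0,1],[0,0,0,0,0,0,1],[0,0,0,0,0,-0.06,1],[0,0,0,0,0,-0.06,1],[0,0,0,0,0,-0.03,1]]' 40
python3 -m crank '[[0,0,-0.097,0.004,-0.0585,0,1],[0,0,-0.097,-0.014,-0.057,0,1],[0,0,0,-0.014,-0.057,0,1],[0,0,0,-0.014,-0.057,0,1],[0,0,0,0,0,0,1],[0,0,0,0,0,0,1]]' 40
python3 -c "
from h import *
go(.447,-.249,.10,199.7)
s=ctrl.observe()
crop('top',182,140,216,120,3.7,'pics/top2.png')
cv2.imwrite('pics/w2.png',cv2.resize(ctrl.snapshot('wrist'),(800,600),interpolation=cv2.INTER_CUBIC))
print(proj('wrist',(.4475,-.249,.014),s)*1.5625)"
```

```text
t: 8.38
eef_pos: [0.4542, -0.0146, 0.2045]
ee_rot: [[-0.999, -0.041, 0.007], [-0.041, 0.999, -0.002], [-0.007, -0.002, -1.0]]
force: [-0.1, -0.2, 0.4]
width: 0.0855
grasp_force: 0.0
t: 9.12
eef_pos: [0.5396, -0.2226, 0.2002]
ee_rot: [[-0.942, -0.336, -0.001], [-0.336, 0.942, 0.001], [0.0, 0.001, -1.0]]
force: [-0.4, 0.3, -0.1]
width: 0.0855
grasp_force: 0.0
t9.12 pos [ 0.5396 -0.2226  0.2002] yaw -160.4 turn/90 [ 0.0009 -0.0003 -0.0006] shift m tool [0.0961 0.0063 0.1002] in old axes [0.096  0.0061 0.1002] F [-0.4  0.3 -0.1] w 0.0855 g 0.0
[419.94665555 109.30037107]
```

View pics/w2.png

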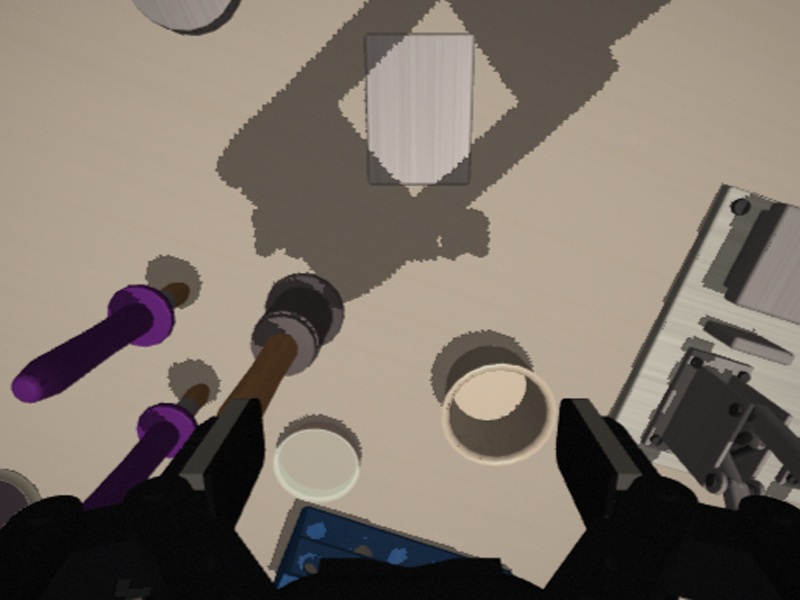

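The oblong plate's centre is at (420,109), right where I predicted, and its edges line up with the tool. The pot rim is at (500,413).

```bash
python3 -m crank '[[0,0,0,0.048,0.003,0,1],[0,0,0,0.048,0.003,0,1],[0,0,0,0,0,0.06,1],[0,0,0,0,0,0.06,1],[0,0,0,0,0,0.02,1],[0,0,0,0,0,0,1],[0,0,0,0,0,0,1]]' 40
python3 -c "
from h import *
go(.4475,-.249,.024,199.7)"
```

```text
t: 10.1
eef_pos: [0.449, -0.2499, 0.0625]
ee_rot: [[-0.941, -0.337, 0.003], [-0.337, 0.941, -0.002], [-0.002, -0.003, -1.0]]
force: [1.0, -0.1, 0.2]
width: 0.0853
grasp_force: 0.0
t10.10 pos [ 0.449  -0.2499  0.0625] yaw -160.3 turn/90 [-0.002   0.0014  0.0003] shift m tool [0.0011 0.0014 0.0385] in old axes [0.0012 0.0015 0.0385] F [ 1.  -0.1  0.2] w 0.0853 g 0.0
```

```bash
python3 -m crank '[[0,0,0,0.001,0.001,0.038,1],[0,0,0,0,0,0,1],[0,0,0,0,0,0,0.5],[0,0,0,0,0,0,0.5],[0,0,0,0,0,0,0.5],[0,0,0,0,0,0,0.5],[0,0,0,0,0,0,0.5]]' 50
python3 -m crank '[[0,0,0,0,0,-0.06,0.5],[0,0,0,0,0,-0.06,0.5],[0,0,0,0,0,-0.03,0.5],[0,0,0.097,0,0,0,0.5],[0,0,0.097,0,0,0,0.5],[0,0,0,0,0,0,0.5]]' 50
python3 -c "
from h import *
go(.4478,.0873,.12,182.3)"
```

```text
t: 10.98
eef_pos: [0.4483, -0.2504, 0.0253]
ee_rot: [[-0.942, -0.337, 0.004], [-0.337, 0.942, -0.003], [-0.003, -0.004, -1.0]]
force: [-0.5, 2.1, 7.1]
width: 0.0586
grasp_force: 55.5
t: 11.72
eef_pos: [0.4461, -0.2489, 0.1729]
ee_rot: [[-0.999, -0.04, 0.001], [-0.04, 0.999, -0.0], [-0.001, -0.0, -1.0]]
force: [-0.1, -0.4, -4.9]
width: 0.058
grasp_force: 57.8
t11.72 pos [ 0.4461 -0.2489  0.1729] yaw -177.7 turn/90 [-0.0001  0.0003  0.0001] shift m tool [-0.0152  0.3358  0.0529] in old axes [-0.0152  0.3358  0.0528] F [-0.1 -0.4 -4.9] w 0.0580 g 57.8
```

```bash
python3 -m crank '[[0,0,0,-0.0025,0.056,0,0.5],[0,0,0,-0.0025,0.056,0,0.5],[0,0,0,-0.0025,0.056,0,0.5],[0,0,0,-0.0025,0.056,0,0.5],[0,0,0,-0.0025,0.056,0,0.5],[0,0,0,-0.0025,0.056,0.05,0.5],[0,0,0,0,0,0,0.5],[0,0,0,0,0,0,0.5]]' 50
python3 -c "
from h import *
go(.4478,.0873,.0545,182.3)"
```

```text
t: 12.72
eef_pos: [0.4486, 0.0777, 0.1311]
ee_rot: [[-0.999, -0.041, 0.001], [-0.041, 0.999, -0.001], [-0.001, -0.001, -1.0]]
force: [0.1, 0.1, -3.8]
width: 0.0582
grasp_force: 58.1
t12.72 pos [0.4486 0.0777 0.1311] yaw -177.7 turn/90 [-0.0006  0.0005  0.0005] shift m tool [0.0004 0.0097 0.0766] in old axes [0.0005 0.0097 0.0766] F [ 0.1  0.1 -3.8] w 0.0582 g 58.1
```

```bash
python3 -m crank '[[0,0,0,0,0.0095,0.03,0.5],[0,0,0,0,0,0.046,0.5],[0,0,0,0,0,0,0.5],[0,0,0,0,0,0,0.5]]' 50
python3 -c "
from h import *
go(.4478,.0873,.0535,182.3)"
```

```text
t: 13.22
eef_pos: [0.4496, 0.0862, 0.0565]
ee_rot: [[-0.999, -0.037, 0.003], [-0.037, 0.999, -0.001], [-0.003, -0.001, -1.0]]
force: [-0.1, 0.1, -3.8]
width: 0.0583
grasp_force: 61.8
t13.22 pos [0.4496 0.0862 0.0565] yaw -177.9 turn/90 [-0.0004  0.0017 -0.0018] shift m tool [0.0017 0.0011 0.003 ] in old axes [0.0017 0.0011 0.003 ] F [-0.1  0.1 -3.8] w 0.0583 g 61.8
```

```bash
python3 -m crank '[[0,0,0,0.001,0,0.0035,0.5],[0,0,0,0,0,0,0.5],[0,0,0,0,0,0,1],[0,0,0,0,0,0,1],[0,0,0,0,0,0,1],[0,0,0,0,0,-0.06,1],[0,0,0,0,0,-0.06,1],[0,0,0,0,0,-0.03,1]]' 40
python3 -m crank '[[0,0,0,0.0058,-0.0595,0,1],[0,0,0,0.0058,-0.0595,0,1],[0,0,0,0.0058,-0.0595,0,1],[0,0,0,0.0058,-0.0595,0,1],[0,0,0,0.0058,-0.0595,0,1],[0,0,0,0.0058,-0.0595,0,1],[0,0,0,0,0,0,1],[0,0,0,0,0,0,1]]' 40
python3 - <<'E'
from h import *
go(.4215,-.392,.10,182.3)
s=ctrl.observe()
cv2.imwrite('pics/w3.png',cv2.resize(ctrl.snapshot('wrist'),(800,600),interpolation=cv2.INTER_CUBIC))
crop('top',182,140,216,120,3.7,'pics/top3.png')
print(proj('wrist',(.4217,-.392,.014),s)*1.5625)
E
```

```text
t: 14.22
eef_pos: [0.4492, 0.0872, 0.2057]
ee_rot: [[-0.999, -0.039, 0.007], [-0.039, 0.999, -0.0], [-0.007, -0.001, -1.0]]
force: [0.4, -0.2, 0.3]
width: 0.0857
grasp_force: 0.0
t: 15.22
eef_pos: [0.4259, -0.2705, 0.2015]
ee_rot: [[-0.999, -0.038, 0.0], [-0.038, 0.999, 0.001], [-0.0, 0.001, -1.0]]
force: [-0.0, 0.2, 0.4]
width: 0.0852
grasp_force: 0.0
t15.22 pos [ 0.4259 -0.2705  0.2015] yaw -177.8 turn/90 [ 0.0005  0.0003 -0.0015] shift m tool [ 0.0093 -0.1213  0.1015] in old axes [ 0.009  -0.1214  0.1014] F [-0.   0.2  0.4] w 0.0852 g 0.0
[212.04591987 260.01217962]
```

View pics/w3.png

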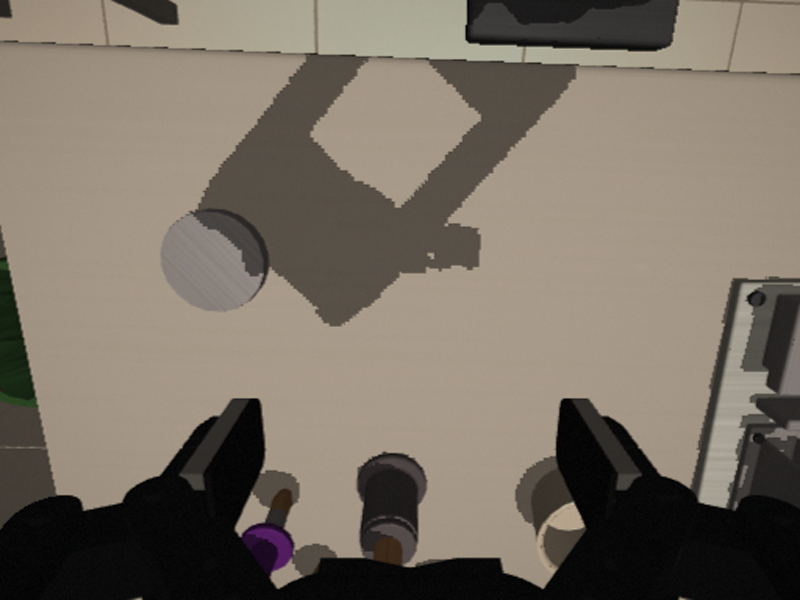

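View pics/top3.png

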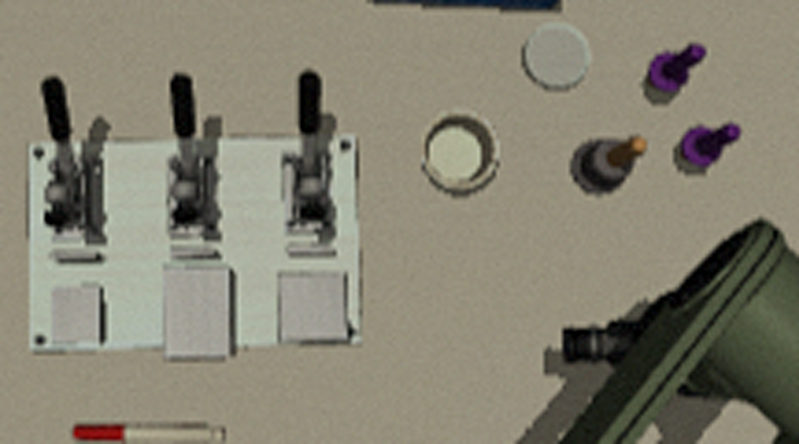

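Both plates lie centred on their anvils: oblong (198,311) and square (313,307) in the top crop. The round plate at (212,260) in the wrist view matches the prediction.

```bash
python3 -m crank '[[0,0,0,0.0045,-0.06,0,1],[0,0,0,0.0045,-0.06,0,1],[0,0,0,0,0,0.06,1],[0,0,0,0,0,0.06,1],[0,0,0,0,0,0.03,1],[0,0,0,0,0,0,1],[0,0,0,0,0,0,1]]' 40
python3 -c "
from h import *
go(.4217,-.392,.0245,182.3)"
```

```text
t: 16.2
eef_pos: [0.4234, -0.3914, 0.0535]
ee_rot: [[-0.999, -0.04, 0.003], [-0.04, 0.999, -0.003], [-0.003, -0.003, -1.0]]
force: [0.6, -0.0, 0.4]
width: 0.0852
grasp_force: 0.0
t16.20 pos [ 0.4234 -0.3914  0.0535] yaw -177.7 turn/90 [-0.0017  0.0017 -0.    ] shift m tool [ 0.0017 -0.0006  0.029 ] in old axes [ 0.0018 -0.0005  0.029 ] F [ 0.6 -0.   0.4] w 0.0852 g 0.0
```

```bash
python3 -m crank '[[0,0,0,0.0015,-0.0005,0.029,1],[0,0,0,0,0,0,1],[0,0,0,0,0,0,0.5],[0,0,0,0,0,0,0.5],[0,0,0,0,0,0,0.5],[0,0,0,0,0,0,0.5],[0,0,0,0,0,0,0.5]]' 50
python3 -m crank '[[0,0,0,0,0,-0.06,0.5],[0,0,0,0,0,-0.06,0.5],[0,0,0,0,0,-0.03,0.5],[0,0,0,0,0,0,0.5],[0,0,0,0,0,0,0.5]]' 50
python3 -c "
from h import *
go(.445,.1935,.12,182.3)"
```

```text
t: 17.08
eef_pos: [0.4218, -0.393, 0.0256]
ee_rot: [[-0.999, -0.039, 0.004], [-0.039, 0.999, -0.003], [-0.003, -0.003, -1.0]]
force: [-0.1, 0.3, 6.1]
width: 0.0617
grasp_force: 53.7
t: 17.7
eef_pos: [0.4195, -0.3906, 0.1712]
ee_rot: [[-0.999, -0.038, -0.001], [-0.039, 0.999, 0.002], [0.001, 0.002, -1.0]]
force: [0.0, 0.5, -3.8]
width: 0.0617
grasp_force: 57.0
t17.70 pos [ 0.4195 -0.3906  0.1712] yaw -177.8 turn/90 [ 0.0013 -0.0006 -0.001 ] shift m tool [-0.0489  0.5826  0.0512] in old axes [-0.048   0.5826  0.0524] F [ 0.   0.5 -3.8] w 0.0617 g 57.0
```

```bash
python3 -m crank '[[0,0,0,-0.005,0.06,0,0.5],[0,0,0,-0.005,0.06,0,0.5],[0,0,0,-0.005,0.06,0,0.5],[0,0,0,-0.005,0.06,0,0.5],[0,0,0,-0.005,0.06,0,0.5],[0,0,0,-0.005,0.06,0,0.5],[0,0,0,-0.005,0.06,0,0.5],[0,0,0,-0.005,0.06,0,0.5]]' 50
python3 -m crank '[[0,0,0,-0.005,0.06,0,0.5],[0,0,0,-0.003,0.042,0,0.5],[0,0,0,0,0,0.05,0.5],[0,0,0,0,0,0,0.5],[0,0,0,0,0,0,0.5]]' 50
python3 -c "
from h import *
go(.445,.1935,.055,182.3)"
```

```text
t: 18.7
eef_pos: [0.4398, 0.0913, 0.1702]
ee_rot: [[-0.999, -0.038, -0.004], [-0.038, 0.999, -0.001], [0.004, -0.0, -1.0]]
force: [1.3, -0.6, -2.8]
width: 0.0617
grasp_force: 56.9
t: 19.32
eef_pos: [0.4453, 0.1913, 0.1218]
ee_rot: [[-0.999, -0.038, -0.001], [-0.038, 0.999, -0.001], [0.002, -0.001, -1.0]]
force: [0.0, 0.5, -2.3]
width: 0.0616
grasp_force: 56.9
t19.32 pos [0.4453 0.1913 0.1218] yaw -177.8 turn/90 [-0.0006 -0.001  -0.0013] shift m tool [0.0002 0.0023 0.0668] in old axes [0.0001 0.0023 0.0668] F [ 0.   0.5 -2.3] w 0.0616 g 56.9
```

```bash
python3 -m crank '[[0,0,0,0,0.002,0.04,0.5],[0,0,0,0,0,0.0265,0.5],[0,0,0,0,0,0,0.5],[0,0,0,0,0,0,0.5],[0,0,0,0,0,0,1],[0,0,0,0,0,0,1],[0,0,0,0,0,0,1]]' 50
python3 -c "
from h import *
go(.445,.1935,.055,182.3)"
python3 -m crank '[[0,0,0,0,0,-0.06,1],[0,0,0,0,0,-0.06,1],[0,0,0,0,0,-0.06,0.5],[0,0,0,0,0,-0.03,0],[0,0,0,0,0,0,0],[0,0,0,0,0,0,0]]' 50
python3 - <<'E'
from h import *
np.set_printoptions(precision=4,suppress=True)
t=np.radians(2.3); fx=np.array([np.cos(t),np.sin(t)])
def tip(ph,r=80,sgn=1):
    p=np.radians(ph); c=np.array([126,44])+r*np.array([np.cos(p),np.sin(p)])+9*np.array([-np.sin(p),np.cos(p)])
    return c[0]-11*sgn, c[1]+28   # behind anvil, world z (mm)
for ph in (60,50,40,30,20,10,0,-10,-16,-20): print(ph,np.round(tip(ph,80,1 if ph>=0 else -1)), end=' ')
s=ctrl.observe(); R=s["ee_rot"]
a=np.array([.445,.1935])
w=a+fx*.100; print(); go(w[0],w[1],.28,182.3)
E
```

```text
t: 20.2
eef_pos: [0.4467, 0.1938, 0.0571]
ee_rot: [[-0.999, -0.039, 0.003], [-0.039, 0.999, 0.0], [-0.003, -0.0, -1.0]]
force: [-0.4, 0.4, 0.3]
width: 0.0855
grasp_force: 0.0
t20.20 pos [0.4467 0.1938 0.0571] yaw -177.8 turn/90 [-0.      0.0018 -0.001 ] shift m tool [ 0.0017 -0.0003  0.0021] in old axes [ 0.0017 -0.0003  0.002 ] F [-0.4  0.4  0.3] w 0.0855 g 0.0
t: 20.95
eef_pos: [0.4449, 0.1935, 0.2649]
ee_rot: [[-0.999, -0.039, -0.001], [-0.039, 0.999, -0.001], [0.001, -0.001, -1.0]]
force: [-0.5, 0.2, 0.3]
width: 0.0126
grasp_force: 0.0
60 [147. 146.] 50 [160. 139.] 40 [170. 130.] 30 [180. 120.] 20 [187. 108.] 10 [192.  95.] 0 [195.  81.] -10 [217.  67.] -16 [216.  59.] -20 [215.  53.] 
t20.95 pos [0.4449 0.1935 0.2649] yaw -177.8 turn/90 [-0.0005 -0.0007 -0.001 ] shift m tool [-0.1001 -0.     -0.0151] in old axes [-0.1     0.0001 -0.0152] F [-0.5  0.2  0.3] w 0.0126 g 0.0
```

```bash
python3 -m crank '[[0,0,0,-0.06,0,0,0],[0,0,0,-0.06,0,0,0],[0,0,0,-0.015,0,0.05,0],[0,0,0,0,0,0.04,0],[0,0,0,0,0,0,0],[0,0,0,0,0,0,0]]' 50
python3 - <<'E'
from h import *
t=np.radians(2.3); w=np.array([.445,.1935])+np.array([np.cos(t),np.sin(t)])*.135
go(w[0],w[1],.175,182.3)
cv2.imwrite('pics/w4.png',cv2.resize(ctrl.snapshot('side')[60:320,100:420],(800,600),interpolation=cv2.INTER_CUBIC))
E
```

```text
t: 21.7
eef_pos: [0.5807, 0.199, 0.1764]
ee_rot: [[-0.999, -0.039, 0.001], [-0.039, 0.999, -0.0], [-0.001, -0.0, -1.0]]
force: [-0.2, 0.0, 0.2]
width: -0.0002
grasp_force: 0.0
t21.70 pos [0.5807 0.199  0.1764] yaw -177.8 turn/90 [-0.0003  0.0004 -0.001 ] shift m tool [ 0.0008 -0.      0.0014] in old axes [ 0.0008 -0.      0.0014] F [-0.2  0.   0.2] w -0.0002 g 0.0
```

View pics/w4.png

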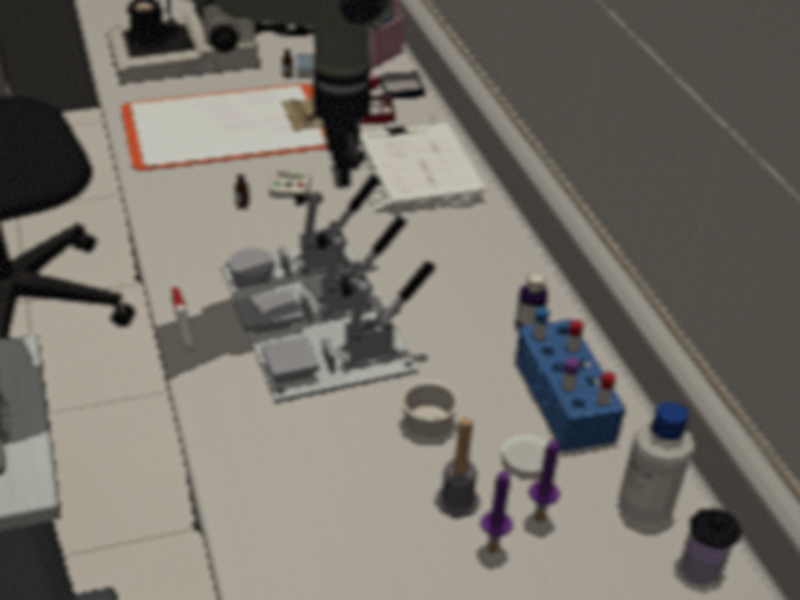

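The fingertip (345,180) stands just in front of the left handle's grip (362,195), and the plates lie flat on all three anvils. I'll follow the arc.

```bash
python3 -m crank '[[0,0,0,-0.025,0,0.011,0],[0,0,0,-0.01,0,0.009,0],[0,0,0,-0.01,0,0.01,0],[0,0,0,-0.007,0,0.012,0],[0,0,0,-0.005,0,0.013,0],[0,0,0,-0.003,0,0.014,0],[0,0,0,-0.005,0,0.013,0],[0,0,0,0,0,0,0]]' 50
python3 -c "
from h import *
t=np.radians(2.3); w=np.array([.445,.1935])+np.array([np.cos(t),np.sin(t)])*.2
go(w[0],w[1],.084,182.3)"
```

```text
t: 22.75
eef_pos: [0.6449, 0.2011, 0.0922]
ee_rot: [[-0.999, -0.038, -0.002], [-0.038, 0.999, -0.001], [0.002, -0.001, -1.0]]
force: [0.0, 0.2, -0.3]
width: 0.0002
grasp_force: 0.0
t22.75 pos [0.6449 0.2011 0.0922] yaw -177.8 turn/90 [-0.0006 -0.0014 -0.0011] shift m tool [-0.      0.0004  0.0082] in old axes [-0.      0.0004  0.0082] F [ 0.   0.2 -0.3] w 0.0002 g 0.0
```

```bash
python3 -m crank '[[0,0,0,0,0,0.005,0],[0,0,0,0,0,0.005,0],[0,0,0,0,0,0,0],[0,0,0,0,0,0,0]]' 50
python3 - <<'E'
from h import *
t=np.radians(2.3); w=np.array([.445,.1935])+np.array([np.cos(t),np.sin(t)])*.2
go(w[0],w[1],.084,182.3)
crop('side',150,90,160,120,5,'pics/s5.png')
E
```

```text
t: 23.25
eef_pos: [0.6459, 0.2014, 0.0845]
ee_rot: [[-0.999, -0.039, 0.001], [-0.039, 0.999, -0.0], [-0.001, -0.0, -1.0]]
force: [-1.1, 0.2, 0.6]
width: -0.0002
grasp_force: 0.0
t23.25 pos [0.6459 0.2014 0.0845] yaw -177.8 turn/90 [-0.0002  0.0008 -0.001 ] shift m tool [0.001  0.0002 0.0005] in old axes [0.001  0.0002 0.0005] F [-1.1  0.2  0.6] w -0.0002 g 0.0
```

View pics/s5.png

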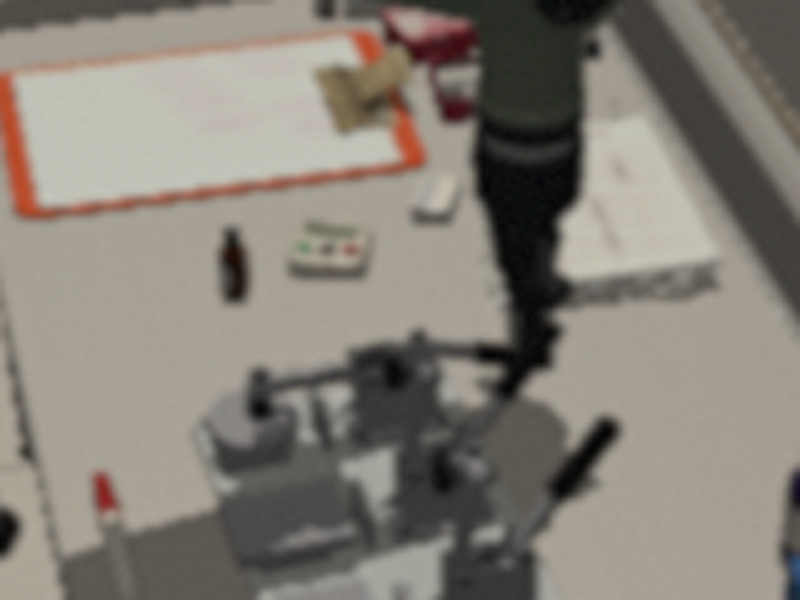

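The left arm is down with its pad on the round plate (260,400). I'll press a little further to feel the stop.

```bash
python3 -m crank '[[0,0,0,0,0,0.003,0],[0,0,0,0,0,0.003,0],[0,0,0,0,0,0,0]]' 50
python3 -m crank '[[0,0,0,0,0,0.003,0],[0,0,0,0,0,0,0],[0,0,0,0,0,0,0]]' 50
```

```text
t: 23.68
eef_pos: [0.647, 0.2016, 0.0813]
ee_rot: [[-0.999, -0.039, 0.004], [-0.039, 0.999, 0.0], [-0.004, -0.0, -1.0]]
force: [-3.3, -0.0, 9.1]
width: -0.0004
grasp_force: 4.2
t: 24.05
eef_pos: [0.6485, 0.2019, 0.0804]
ee_rot: [[-0.999, -0.039, 0.007], [-0.039, 0.999, 0.001], [-0.007, 0.0, -1.0]]
force: [-3.4, 0.0, 15.6]
width: 0.0002
grasp_force: 6.8
```

```bash
python3 -m crank '[[0,0,0,0,0,-0.06,0],[0,0,0,0,0,-0.06,0],[0,0,0,0.06,0,-0.015,0],[0,0,0,0.002,-0.052,0,0],[0,0,0,0.002,-0.052,0,0],[0,0,0,0,0,0,0],[0,0,0,0,0,0,0]]' 50
python3 -c "
from h import *
go(.583,.0934,.175,182.3)"
```

```text
t: 24.92
eef_pos: [0.5858, 0.0951, 0.2103]
ee_rot: [[-0.999, -0.038, 0.001], [-0.038, 0.999, 0.0], [-0.001, 0.0, -1.0]]
force: [-0.2, -0.3, 0.1]
width: -0.0002
grasp_force: 0.0
t24.93 pos [0.5858 0.0951 0.2103] yaw -177.8 turn/90 [ 0.0001  0.0007 -0.0016] shift m tool [ 0.0028 -0.0016  0.0353] in old axes [ 0.0029 -0.0016  0.0353] F [-0.2 -0.3  0.1] w -0.0002 g 0.0
```

```bash
python3 -m crank '[[0,0,0,0.003,-0.0015,0.035,0],[0,0,0,-0.025,0,0.011,0],[0,0,0,-0.01,0,0.009,0],[0,0,0,-0.01,0,0.01,0],[0,0,0,-0.007,0,0.012,0],[0,0,0,-0.005,0,0.013,0],[0,0,0,-0.003,0,0.014,0],[0,0,0,-0.005,0,0.013,0]]' 50
python3 -m crank '[[0,0,0,0,0,0.005,0],[0,0,0,0,0,0.005,0],[0,0,0,0,0,0.003,0],[0,0,0,0,0,0.003,0],[0,0,0,0,0,0,0]]' 50
python3 -c "
from h import *
go(.648,.096,.080,182.3)"
```

```text
t: 25.92
eef_pos: [0.6475, 0.0958, 0.0925]
ee_rot: [[-0.999, -0.038, -0.0], [-0.038, 0.999, -0.0], [0.0, -0.0, -1.0]]
force: [-1.8, 0.1, 1.6]
width: -0.0002
grasp_force: 0.8
t: 26.55
eef_pos: [0.6499, 0.096, 0.0816]
ee_rot: [[-0.999, -0.039, 0.006], [-0.039, 0.999, -0.0], [-0.006, -0.0, -1.0]]
force: [-2.8, -0.1, 13.2]
width: -0.0001
grasp_force: 5.5
t26.55 pos [0.6499 0.096  0.0816] yaw -177.8 turn/90 [-0.0003  0.0037 -0.0009] shift m tool [0.0019 0.     0.0016] in old axes [0.0019 0.     0.0016] F [-2.8 -0.1 13.2] w -0.0001 g 5.5
```

```bash
python3 -m crank '[[0,0,0,0,0,-0.06,0],[0,0,0,0,0,-0.06,0],[0,0,0,0.06,0,-0.01,0],[0,0,0,0.003,-0.053,0,0],[0,0,0,0.003,-0.051,0,0],[0,0,0,0,0,0,0],[0,0,0,0,0,0,0]]' 50
python3 -c "
from h import *
go(.588,-.0096,.175,182.3)"
```

```text
t: 27.42
eef_pos: [0.5858, -0.0105, 0.2076]
ee_rot: [[-0.999, -0.038, 0.001], [-0.038, 0.999, 0.0], [-0.001, 0.0, -1.0]]
force: [-0.1, 0.3, 0.3]
width: -0.0
grasp_force: 0.0
t27.43 pos [ 0.5858 -0.0105  0.2076] yaw -177.8 turn/90 [ 0.      0.0009 -0.0015] shift m tool [-0.0022  0.0008  0.0326] in old axes [-0.0022  0.0008  0.0326] F [-0.1  0.3  0.3] w -0.0000 g 0.0
```

```bash
python3 -m crank '[[0,0,0,-0.002,0.001,0.033,0],[0,0,0,-0.025,0,0.011,0],[0,0,0,-0.01,0,0.009,0],[0,0,0,-0.01,0,0.01,0],[0,0,0,-0.007,0,0.012,0],[0,0,0,-0.005,0,0.013,0],[0,0,0,-0.003,0,0.014,0],[0,0,0,-0.005,0,0.013,0]]' 50
python3 -m crank '[[0,0,0,0,0,0.005,0],[0,0,0,0,0,0.005,0],[0,0,0,0,0,0.003,0],[0,0,0,0,0,0.003,0],[0,0,0,0,0,0,0]]' 50
python3 -m crank '[[0,0,0,0,0,-0.06,0],[0,0,0,0,0,-0.06,0],[0,0,0,0.02,-0.055,-0.01,0.6],[0,0,0,0.02,-0.055,0,0.6],[0,0,0,0.02,-0.055,0,0.6],[0,0,0,0.02,-0.055,0,0.6],[0,0,0,0,0,0,0.6],[0,0,0,0,0,0,0.6]]' 50
python3 - <<'E'
from h import *; import pickle
go(.585,-.275,.13,182.3)
s=ctrl.observe(); pickle.dump(s,open('s2.pkl','wb'))
a=ctrl.snapshot('top')[140:260,182:398]; b=ctrl.snapshot('side')[130:250,130:346]
cv2.imwrite('pics/both.png',cv2.resize(np.vstack([a,b]),None,fx=2.5,fy=2.5,interpolation=cv2.INTER_CUBIC))
cv2.imwrite('pics/w6.png',cv2.resize(ctrl.snapshot('wrist'),(800,600),interpolation=cv2.INTER_CUBIC))
E
```

```text
t: 28.42
eef_pos: [0.6524, -0.0072, 0.0915]
ee_rot: [[-0.999, -0.038, -0.0], [-0.038, 0.999, -0.0], [0.0, -0.0, -1.0]]
force: [-1.2, -0.0, 1.6]
width: -0.0003
grasp_force: 0.7
t: 29.05
eef_pos: [0.6557, -0.0072, 0.0809]
ee_rot: [[-0.999, -0.039, 0.008], [-0.039, 0.999, -0.001], [-0.008, -0.001, -1.0]]
force: [-3.0, 0.4, 12.1]
width: 0.0004
grasp_force: 5.6
t: 30.05
eef_pos: [0.5812, -0.2299, 0.2066]
ee_rot: [[-0.999, -0.038, 0.001], [-0.038, 0.999, 0.0], [-0.001, 0.0, -1.0]]
force: [0.7, -0.4, 0.8]
width: 0.0512
grasp_force: 0.0
t30.05 pos [ 0.5812 -0.2299  0.2066] yaw -177.9 turn/90 [ 0.      0.0009 -0.0017] shift m tool [-0.002  -0.0452  0.0766] in old axes [-0.002  -0.0452  0.0766] F [ 0.7 -0.4  0.8] w 0.0512 g 0.0
```

View pics/both.png

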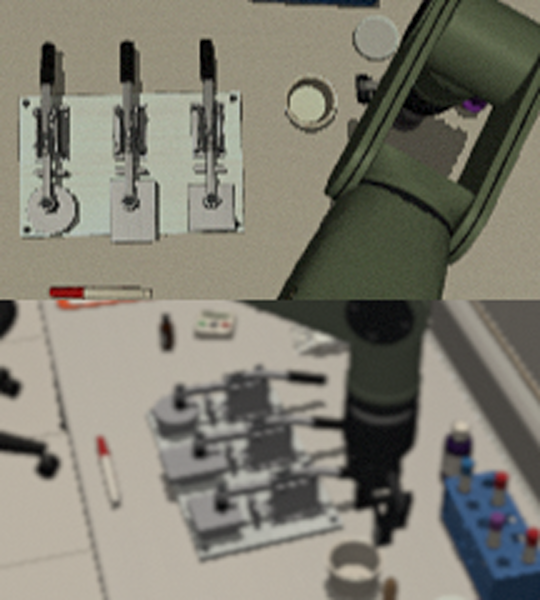

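View pics/w6.png

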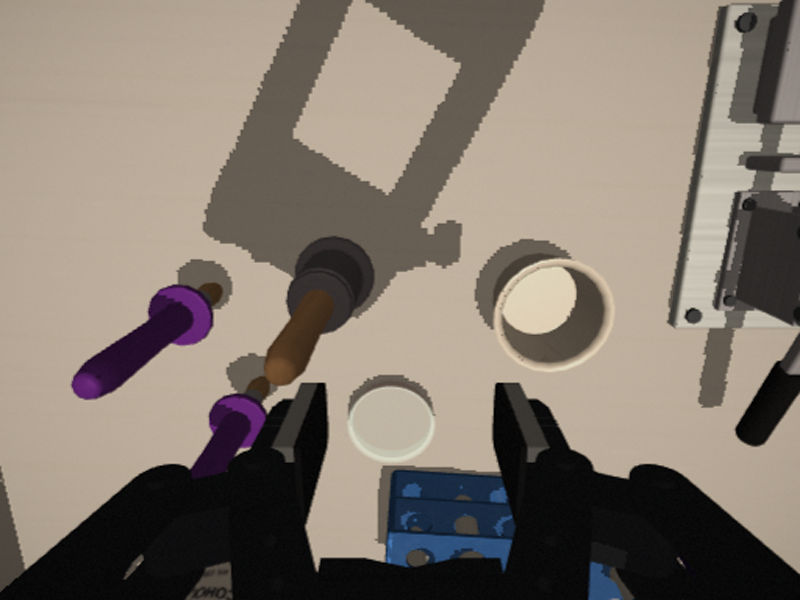

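All three arms are down with the pads on the plates and the handles just below level. In the wrist view the steel brush has its collar at (321,299) and handle end at (283,368), the pot rim is at (554,314), and the purple decoys' collars are at (181,315) and (238,420).

Run:
```python
from h import *; import pickle
np.set_printoptions(precision=4,suppress=True)
s=pickle.load(open('s2.pkl','rb'))
for n,x,y,z in [("collar",321,299,.064),("end",282,370,.149),("pot",554,314,.045),("potfloor",540,299,.005),("dec1 collar",181,315,.064),("d1 end",85,386,.151),("dec2 collar",238,420,.064),("petri",391,422,.016)]:
    print(n,hit("wrist",(x+.5)/1.5625-.5,(y+.5)/1.5625-.5,z,s))
for t in (.582,-.275),(.586,-.277): print([ (proj('wrist',(*t,z),s)*1.5625).round() for z in (.064,.151)])
go(.585,-.277,.22)
```

```text
collar [ 0.5855 -0.2774  0.064 ]
end [ 0.5876 -0.2781  0.149 ]
pot [ 0.5955 -0.1451  0.045 ]
potfloor [ 0.5986 -0.1431  0.005 ]
dec1 collar [ 0.5975 -0.3537  0.064 ]
d1 end [ 0.5961 -0.3526  0.151 ]
dec2 collar [ 0.6612 -0.327   0.064 ]
petri [ 0.6878 -0.2388  0.016 ]
[array([325., 293.]), array([288., 359.])]
[array([322., 300.]), array([283., 368.])]
t30.20 pos [ 0.5817 -0.2285  0.2065] yaw -177.7 turn/90 [-0.0001  0.0007 -0.    ] shift m tool [-0.0014 -0.0486 -0.0135] in old axes [-0.0014 -0.0486 -0.0135] F [0.8 0.7 0. ] w 0.0514 g 0.0
```

```bash
python3 -m crank '[[0,0,0,-0.002,-0.0485,0,0.6],[0,0,0,0,0,0,0.6],[0,0,0,0,0,0.045,0.6],[0,0,0,0,0,0.042,0.6],[0,0,0,0,0,0,0.6],[0,0,0,0,0,0,0.6]]' 40
python3 -c "
from h import *
go(.586,-.277,.119,182.3)"
```

```text
t: 30.95
eef_pos: [0.5864, -0.2778, 0.121]
ee_rot: [[-0.999, -0.04, 0.003], [-0.04, 0.999, -0.001], [-0.003, -0.001, -1.0]]
force: [0.2, 0.3, -0.2]
width: 0.0511
grasp_force: 0.0
t30.95 pos [ 0.5864 -0.2778  0.121 ] yaw -177.7 turn/90 [-0.0009  0.0017 -0.0002] shift m tool [0.0003 0.0009 0.002 ] in old axes [0.0003 0.0009 0.002 ] F [ 0.2  0.3 -0.2] w 0.0511 g 0.0
```

```bash
python3 -m crank '[[0,0,0,0,0.001,0,0],[0,0,0,0,0,0,0],[0,0,0,0,0,0,0],[0,0,0,0,0,0,0],[0,0,0,0,0,0,0]]' 40
python3 -m crank '[[0,0,0,0,0,-0.03,0],[0,0,0,0,0,-0.05,0],[0,0,0,0,0,-0.01,0],[0,0,0,0,0,0,0],[0,0,0,0,0,0,0]]' 40
python3 - <<'E'
from h import *; import pickle
go(.5958,-.1447,.14,182.3)
s=ctrl.observe(); pickle.dump(s,open('s3.pkl','wb'))
cv2.imwrite('pics/w7.png',cv2.resize(ctrl.snapshot('wrist'),(800,600),interpolation=cv2.INTER_CUBIC))
print(proj('wrist',(.5957,-.1448,.045),s)*1.5625)
print(proj('wrist',s['eef_pos']-[0,0,.113],s)*1.5625)
E
```

```text
t: 31.58
eef_pos: [0.5864, -0.278, 0.1218]
ee_rot: [[-0.999, -0.038, 0.004], [-0.038, 0.999, -0.002], [-0.004, -0.002, -1.0]]
force: [0.5, 1.2, 5.7]
width: 0.0155
grasp_force: 39.3
t: 32.2
eef_pos: [0.5838, -0.2766, 0.2071]
ee_rot: [[-0.999, -0.038, -0.003], [-0.038, 0.999, 0.002], [0.003, 0.002, -1.0]]
force: [-0.4, -0.6, -0.8]
width: 0.0156
grasp_force: 39.1
t32.20 pos [ 0.5838 -0.2766  0.2071] yaw -177.8 turn/90 [ 0.0013 -0.0016 -0.0011] shift m tool [-0.0173  0.1313  0.0671] in old axes [-0.0172  0.1312  0.0673] F [-0.4 -0.6 -0.8] w 0.0156 g 39.1
[633.09910209 313.50616531]
[408.61589217 312.66218428]
```

View pics/w7.png

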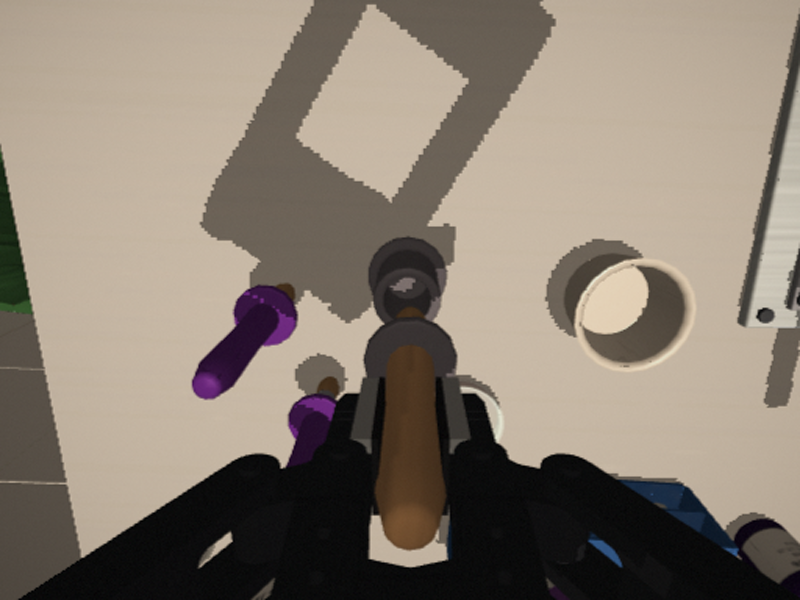

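The brush hangs upright in the grip, tip at (408,313). The pot rim at (635,315) is where I expected it.

```bash
python3 -m crank '[[0,0,0,-0.006,0.045,0,0],[0,0,0,-0.006,0.045,0,0],[0,0,0,-0.005,0.041,0,0],[0,0,0,0,0,0,0],[0,0,0,0,0,0.04,0],[0,0,0,0,0,0,0],[0,0,0,0,0,0,0]]' 40
python3 -c "
from h import *
go(.5958,-.1447,.129,182.3)"
```

```text
t: 33.12
eef_pos: [0.5969, -0.1465, 0.1694]
ee_rot: [[-0.999, -0.038, 0.0], [-0.038, 0.999, -0.0], [-0.0, -0.0, -1.0]]
force: [0.7, 0.2, 0.2]
width: 0.0156
grasp_force: 39.3
t33.12 pos [ 0.5969 -0.1465  0.1694] yaw -177.8 turn/90 [-0.0002  0.0002 -0.0016] shift m tool [0.0011 0.0019 0.0404] in old axes [0.0011 0.0019 0.0404] F [0.7 0.2 0.2] w 0.0156 g 39.3
```

```bash
python3 -m crank '[[0,0,0,0.001,0.002,0.041,0],[0,0,0,0,0,0,0],[0,0,0,0,0,0,0],[0,0,0,0,0,0,0],[0,0,0,0,0,0,0]]' 40
python3 -m crank '[[0,0,0,0,0,-0.06,0],[0,0,0,0,0,-0.03,0],[0,0,0,0.06,0,0,0],[0,0,0,0.06,0,0,0],[0,0,0,0,0,0,0],[0,0,0,0,0,0,0]]' 40
python3 - <<'E'
from h import *
go(.4275,.193,.20,182.3)
cv2.imwrite('pics/t8.png',cv2.resize(ctrl.snapshot('top')[140:260,182:398],None,fx=3.7,fy=3.7,interpolation=cv2.INTER_CUBIC))
E
```

```text
t: 33.75
eef_pos: [0.5969, -0.1442, 0.13]
ee_rot: [[-0.999, -0.039, 0.004], [-0.039, 0.999, -0.001], [-0.003, -0.002, -1.0]]
force: [0.7, 0.1, -1.2]
width: 0.0155
grasp_force: 39.3
t: 34.5
eef_pos: [0.4767, -0.1488, 0.2194]
ee_rot: [[-0.999, -0.038, 0.004], [-0.038, 0.999, -0.002], [-0.004, -0.002, -1.0]]
force: [-0.1, 0.4, -0.2]
width: 0.0157
grasp_force: 39.3
t34.50 pos [ 0.4767 -0.1488  0.2194] yaw -177.8 turn/90 [-0.0011  0.0023 -0.0013] shift m tool [0.0354 0.3435 0.0194] in old axes [0.0362 0.3434 0.0187] F [-0.1  0.4 -0.2] w 0.0157 g 39.3
```

View pics/t8.png

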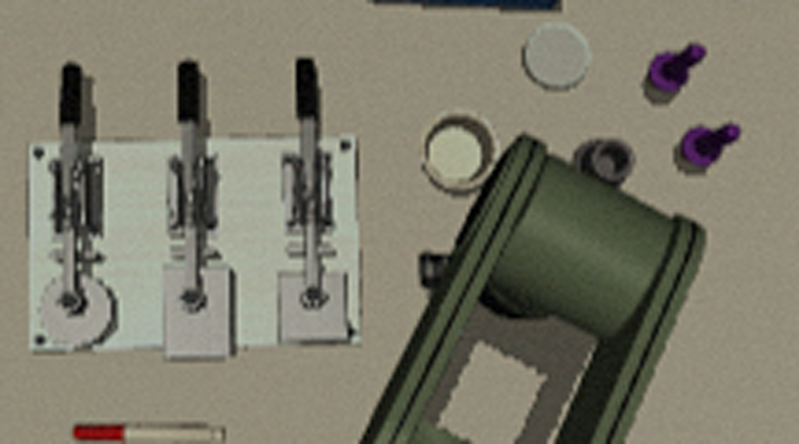

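The pot is still in place at (459,153) and all three clamps are still holding. Next, the round plate.

```bash
python3 -m crank '[[0,0,0,0.006,0.0575,0,0],[0,0,0,0.006,0.0575,0,0],[0,0,0,0.006,0.0575,0,0],[0,0,0,0.006,0.0575,0,0],[0,0,0,0.006,0.0575,0,0],[0,0,0,0.006,0.0565,0,0],[0,0,0,0,0,0,0],[0,0,0,0,0,0,0]]' 40
python3 -m crank '[[0,0,0,0,0,0.05,0],[0,0,0,0,0,0,0],[0,0,0,0,0,0,0]]' 40
python3 -c "
from h import *
go(.4275,.193,.1525,182.3)"
```

```text
t: 35.55
eef_pos: [0.4279, 0.1945, 0.2186]
ee_rot: [[-0.999, -0.04, 0.002], [-0.04, 0.999, -0.001], [-0.002, -0.001, -1.0]]
force: [0.5, 0.0, -0.7]
width: 0.0156
grasp_force: 39.5
t: 35.92
eef_pos: [0.428, 0.1932, 0.1691]
ee_rot: [[-0.999, -0.037, 0.002], [-0.037, 0.999, -0.0], [-0.002, -0.0, -1.0]]
force: [-0.5, -0.0, -0.1]
width: 0.0159
grasp_force: 39.5
t35.92 pos [0.428  0.1932 0.1691] yaw -177.9 turn/90 [-0.0002  0.0012 -0.0023] shift m tool [ 0.0005 -0.0001  0.0166] in old axes [ 0.0005 -0.0001  0.0166] F [-0.5 -0.  -0.1] w 0.0159 g 39.5
```

```bash
python3 -m crank '[[0,0,0,0,0,0.01,0],[0,0,0,0,0,0.007,0],[0,0,0,0,0,0,0],[0,0,0,0,0,0,0],[0,0,0,0,0,0,0]]' 40
```

```text
t: 36.55
eef_pos: [0.4273, 0.194, 0.1516]
ee_rot: [[-0.999, -0.039, 0.002], [-0.039, 0.999, -0.0], [-0.002, -0.0, -1.0]]
force: [0.2, -0.4, 1.4]
width: 0.0156
grasp_force: 39.7
```

```bash
python3 -m crank '[[0,0,0,0,0,0.002,0],[0,0,0,0,0,0,0],[0,0,0,0,0,0,0]]' 40
python3 -m crank '[[0,0,0,0,0,-0.02,0],[0,0,0,0,0,-0.05,0],[0,0,0,0,-0.05,0,0],[0,0,0,0,-0.05,0,0],[0,0,0,0,-0.05,0,0],[0,0,0,0,-0.055,0,0],[0,0,0,0,0,0,0],[0,0,0,0,0,0,0]]' 40
python3 -c "
from h import *
go(.4357,-.0155,.1505,182.3)"
```

```text
t: 36.92
eef_pos: [0.4272, 0.194, 0.1493]
ee_rot: [[-0.999, -0.038, 0.002], [-0.038, 0.999, -0.0], [-0.002, -0.0, -1.0]]
force: [0.5, 0.1, 1.9]
width: 0.0157
grasp_force: 39.8
t: 37.92
eef_pos: [0.4339, -0.0104, 0.2185]
ee_rot: [[-0.999, -0.038, -0.001], [-0.038, 0.999, 0.001], [0.001, 0.001, -1.0]]
force: [-0.3, -0.7, -0.3]
width: 0.0155
grasp_force: 39.6
t37.92 pos [ 0.4339 -0.0104  0.2185] yaw -177.8 turn/90 [ 0.0007 -0.0006 -0.0017] shift m tool [-0.0016 -0.0051  0.068 ] in old axes [-0.0017 -0.0052  0.068 ] F [-0.3 -0.7 -0.3] w 0.0155 g 39.6
```

```bash
python3 -m crank '[[0,0,0,-0.001,-0.005,0.05,0],[0,0,0,0,0,0.01,0],[0,0,0,0,0,0.008,0],[0,0,0,0,0,0,0],[0,0,0,0,0,0,0],[0,0,0,0,0,0,0]]' 40
python3 -m crank '[[0,0,0,0,0,-0.02,0],[0,0,0,0,0,-0.05,0],[0,0,0,0.002,0.05,0,0],[0,0,0,0.002,0.052,0,0],[0,0,0,0,0,0,0],[0,0,0,0,0,0,0]]' 40
python3 -c "
from h import *
go(.429,.0864,.1495,182.3)"
```

```text
t: 38.67
eef_pos: [0.4368, -0.0159, 0.1523]
ee_rot: [[-0.999, -0.039, 0.003], [-0.039, 0.999, -0.001], [-0.003, -0.001, -1.0]]
force: [0.0, -0.0, 0.4]
width: 0.0155
grasp_force: 39.7
t: 39.42
eef_pos: [0.4281, 0.0857, 0.2214]
ee_rot: [[-0.999, -0.039, 0.002], [-0.039, 0.999, -0.001], [-0.002, -0.001, -1.0]]
force: [-0.3, 0.1, -0.2]
width: 0.0156
grasp_force: 39.7
t39.42 pos [0.4281 0.0857 0.2214] yaw -177.7 turn/90 [-0.0008  0.0011 -0.0005] shift m tool [-0.0009  0.0006  0.0719] in old axes [-0.0008  0.0007  0.0719] F [-0.3  0.1 -0.2] w 0.0156 g 39.7
```

The square dab's force reading (0.4 N) is ambiguous, so I'll dab it again a little deeper before touching the oblong.

```bash
python3 -m crank '[[0,0,0,-0.002,-0.05,0,0],[0,0,0,-0.002,-0.052,0,0],[0,0,0,0,0,0,0],[0,0,0,0,0,0.05,0],[0,0,0,0,0,0.015,0],[0,0,0,0,0,0.008,0],[0,0,0,0,0,0,0],[0,0,0,0,0,0,0]]' 40
python3 -m crank '[[0,0,0,0,0,0,0],[0,0,0,0,0,0,0]]' 40
python3 -c "
from h import *
go(.4357,-.0155,.148,182.3)"
```

```text
t: 40.42
eef_pos: [0.437, -0.0159, 0.1496]
ee_rot: [[-0.999, -0.039, 0.003], [-0.039, 0.999, -0.001], [-0.003, -0.001, -1.0]]
force: [-1.4, -0.2, 2.0]
width: 0.0155
grasp_force: 40.0
t: 40.67
eef_pos: [0.4366, -0.0159, 0.149]
ee_rot: [[-0.999, -0.039, 0.003], [-0.039, 0.999, -0.001], [-0.003, -0.001, -1.0]]
force: [-1.1, 0.1, 2.0]
width: 0.0157
grasp_force: 40.0
t40.67 pos [ 0.4366 -0.0159  0.149 ] yaw -177.8 turn/90 [-0.0005  0.0019 -0.0009] shift m tool [0.0009 0.0004 0.001 ] in old axes [0.0009 0.0004 0.001 ] F [-1.1  0.1  2. ] w 0.0157 g 40.0
```

Clear contact at 2 N. On to the oblong.

```bash
python3 -m crank '[[0,0,0,0,0,-0.02,0],[0,0,0,0,0,-0.05,0],[0,0,0,0.002,0.05,0,0],[0,0,0,0.002,0.052,0,0],[0,0,0,0,0,0,0],[0,0,0,0,0,0.05,0],[0,0,0,0,0,0.013,0],[0,0,0,0,0,0.007,0]]' 40
python3 -m crank '[[0,0,0,0,0,0,0],[0,0,0,0,0,0,0],[0,0,0,0,0,0,0]]' 40
```

```text
t: 41.68
eef_pos: [0.4276, 0.0853, 0.1478]
ee_rot: [[-0.999, -0.038, -0.001], [-0.038, 0.999, -0.001], [0.001, -0.0, -1.0]]
force: [-1.5, 0.8, 3.8]
width: 0.0156
grasp_force: 40.1
t: 42.05
eef_pos: [0.4289, 0.0857, 0.1492]
ee_rot: [[-0.999, -0.038, 0.003], [-0.038, 0.999, -0.001], [-0.003, -0.001, -1.0]]
force: [-1.3, -0.5, 1.5]
width: 0.0157
grasp_force: 40.0
```

```bash
python3 -m crank '[[0,0,0,0,0,-0.03,0],[0,0,0,0,0,-0.045,0],[0,0,0,0,-0.06,0,0],[0,0,0,0,-0.06,0,0],[0,0,0,0,-0.06,0,0],[0,0,0,0,-0.06,0,0],[0,0,0,0,-0.06,0,0],[0,0,0,0,-0.06,0,0]]' 40
python3 -m crank '[[0,0,0,-0.05,-0.009,0,0],[0,0,0,-0.05,0,0,0],[0,0,0,-0.043,0,0,0],[0,0,0,0,0,0,0],[0,0,0,0,0,0,0]]' 40
python3 - <<'E'
from h import *; import pickle
go(.586,-.2775,.122,182.3)
s=ctrl.observe()
cv2.imwrite('pics/w9.png',cv2.resize(ctrl.snapshot('wrist')[110:290,140:380],None,fx=3.3,fy=3.3,interpolation=cv2.INTER_CUBIC))
q=lambda X:((proj('wrist',X,s)-[140,110])*3.3).round()
print(q((.586,-.2775,.058)),q((.586,-.2775,0)),q(s['eef_pos']-[0,0,.114]))
s3=pickle.load(open('s3.pkl','rb')); print(hit('wrist',407/1.5625,297/1.5625,.058,s3))
E
```

```text
t: 43.05
eef_pos: [0.4421, -0.2762, 0.2239]
ee_rot: [[-0.999, -0.038, 0.003], [-0.038, 0.999, -0.002], [-0.003, -0.002, -1.0]]
force: [1.3, 0.2, -0.5]
width: 0.0155
grasp_force: 39.8
t: 43.68
eef_pos: [0.5847, -0.2772, 0.2231]
ee_rot: [[-0.999, -0.039, 0.0], [-0.039, 0.999, -0.0], [-0.0, -0.0, -1.0]]
force: [-0.2, -0.1, -0.1]
width: 0.0159
grasp_force: 39.8
t43.67 pos [ 0.5847 -0.2772  0.2231] yaw -177.8 turn/90 [-0.0002  0.0001 -0.0009] shift m tool [-0.0013 -0.0004  0.1011] in old axes [-0.0013 -0.0003  0.1011] F [-0.2 -0.1 -0.1] w 0.0159 g 39.8
[401. 240.] [402. 193.] [402. 295.]
[ 0.58676985 -0.27734447  0.058     ]
```

View pics/w9.png

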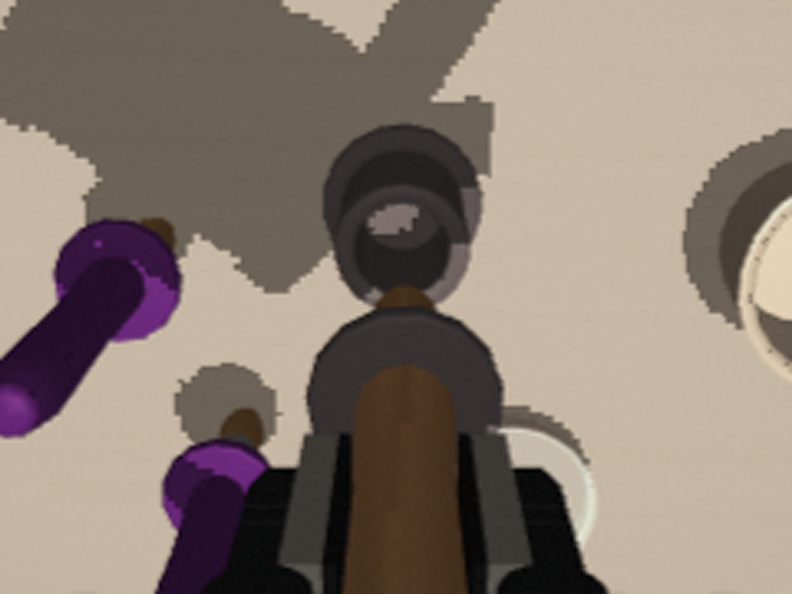

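The bore centre is at (403,246), about 1.5 mm beyond the prediction, so I'll aim at x = 0.587 and lower the brush.

```bash
python3 -m crank '[[0,0,0,-0.002,0,0.03,0],[0,0,0,0,0,0.02,0],[0,0,0,0,0,0,0],[0,0,0,0,0,0.02,0],[0,0,0,0,0,0,0],[0,0,0,0,0,0,0]]' 40
python3 -c "
from h import *
go(.587,-.2775,.1225,182.3)"
```

```text
t: 44.48
eef_pos: [0.5872, -0.2773, 0.1537]
ee_rot: [[-0.999, -0.039, 0.001], [-0.039, 0.999, -0.001], [-0.001, -0.001, -1.0]]
force: [0.1, -0.4, -0.4]
width: 0.0155
grasp_force: 39.8
t44.48 pos [ 0.5872 -0.2773  0.1537] yaw -177.8 turn/90 [-0.0004  0.0008 -0.001 ] shift m tool [ 0.0002 -0.0001  0.0312] in old axes [ 0.0003 -0.0001  0.0312] F [ 0.1 -0.4 -0.4] w 0.0155 g 39.8
```

```bash
python3 -m crank '[[0,0,0,0,0,0.015,0],[0,0,0,0,0,0.014,0],[0,0,0,0,0,0.002,0],[0,0,0,0,0,0,0],[0,0,0,0,0,0,0]]' 40
```

```text
t: 45.1
eef_pos: [0.587, -0.2772, 0.1222]
ee_rot: [[-0.999, -0.038, 0.001], [-0.038, 0.999, -0.0], [-0.001, -0.0, -1.0]]
force: [0.5, 0.3, 0.2]
width: 0.0158
grasp_force: 39.5
```

```bash
python3 -m crank '[[0,0,0,0,0,0.001,0],[0,0,0,0,0,0,0.55],[0,0,0,0,0,0,0.55],[0,0,0,0,0,0,0.55],[0,0,0,0,0,0,0.55],[0,0,0,0,0,-0.03,0.55],[0,0,0,0,0,-0.06,0.55],[0,0,0,0,0,-0.05,0.55]]' 40
python3 -m crank '[[0,0,0,0.06,0,0,0.55],[0,0,0,0.06,0,0,0.55],[0,0,0,0.05,0,0,0.55],[0,0,0,0,0,0,0.55],[0,0,0,0,0,0,0.55],[0,0,0,0,0,0,0.55]]' 40
python3 - <<'E'
from h import *
a=ctrl.snapshot('top')[140:260,182:398]; b=ctrl.snapshot('side')[140:300,180:396]
cv2.imwrite('pics/end.png',cv2.resize(np.vstack([a,b]),None,fx=2.1,fy=2.1,interpolation=cv2.INTER_CUBIC))
go(.587,-.2775,.1225,182.3)
E
```

```text
t: 46.1
eef_pos: [0.5871, -0.2773, 0.2635]
ee_rot: [[-0.999, -0.038, 0.002], [-0.038, 0.999, -0.001], [-0.002, -0.001, -1.0]]
force: [0.8, -0.8, -0.4]
width: 0.0475
grasp_force: 0.0
t: 46.85
eef_pos: [0.4184, -0.284, 0.2617]
ee_rot: [[-0.999, -0.039, 0.002], [-0.039, 0.999, -0.001], [-0.002, -0.001, -1.0]]
force: [-0.1, -0.0, 0.1]
width: 0.0468
grasp_force: 0.0
t46.95 pos [ 0.4182 -0.2838  0.2614] yaw -177.7 turn/90 [-0.0004  0.0008 -0.0003] shift m tool [-0.1689 -0.0005  0.1389] in old axes [-0.1687 -0.0003  0.1391] F [-0.1  0.6 -0.7] w 0.0471 g 0.0
```

View pics/end.png

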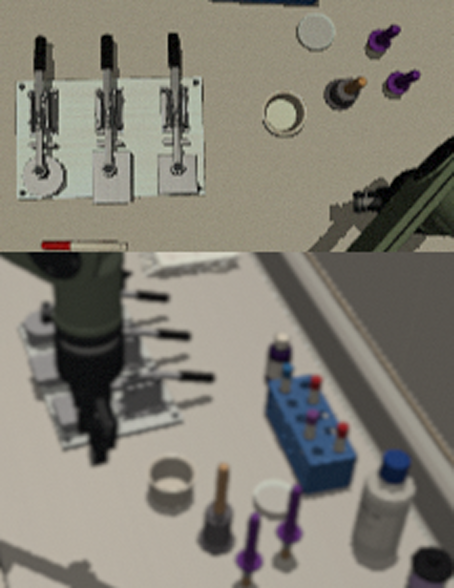

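The brush stands upright in its stand at (343,92), the plates are clamped, the pot is upright and the robot is clear.

```bash
python3 -c "
from workcell import ctrl
print(ctrl.sign_off())"
```

```text
the job is handed in; nothing more can be done
None
```

The job is handed in: all three plates clamped, the brush dipped, dabbed on the round, square and oblong plates in that order, and back in its stand; the sign-off returned no verdict.

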